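Take the model van out of the latched display case

TASK

The red and white model van is due for touch-up. Release the quarter-turn latch on the display case (it turns one way only, and you have to feel which way), swing the lid back until it stands fully open and stays there, then lift the van out and stand it on its wheels, wholly on the green cutting mat. Do not drop the van, and leave everything else where it is.

Things in the scene. Friction and masses are not known exactly. Their poses are not given: they have to be found in the camera images.
- case: display case, dark wooden base, clear walls, sloping lid, fixed; origin at the centre of its underside, x from its low front (58 mm high, towards the robot) to its high back (133 mm), y along its width. Base 220 x 340 mm; walls 200 (x) by 320 mm (y) outside, 6 to 8 mm thick; inner floor 12 mm up. It stands left or right of the robot's midline, the mat on the other side
- lid (a joint): lid angle, rad: 0 shut, grows as the front edge rises and swings back, stop at 2.05; beyond 1.8 counts as fully open. Shut, it slopes down to the front by 20 degrees and is held by the latch. Its hinge is stiff: it stays where left; moving it takes 0.6 N m besides its weight (about 6 N at the front edge)
- lid_hinge (a point): middle of the lid's hinge line (100 mm behind the case's origin, 133 mm up). Its frame turns with the lid: x along the lid from front edge to hinge, y along the hinge, z out of the outer face, z = 0 at the lid's underside; turning about +y opens. Lid: aluminium frame, clear pane, 225 mm from hinge to front edge, 320 mm wide, 10 mm thick, 0.4 kg
- lid_edge (a point): middle of the lid's front edge, half-way through its thickness; it overhangs the case's front wall by 11 mm; axes as lid_hinge
- latch (a joint): latch knob angle, rad: about 0 latched (wing points front to back), positive counter-clockwise seen from outside; stays where left (0.08 N m friction). A cam tongue under the lid turns with it. One direction, differing from case to case and not visible, is blocked by a stop within 0.15 rad; the other is free to 1.62 rad, and the lid is released beyond 1.3
- latch_grip (a point): grip point of the latch knob: orange wing 60 mm long (x), 14 mm thick (y), 38 mm high, on a black disc of 25 mm radius; z is the knob's axis, out of the lid. The point is on the axis, 14 mm below the wing's top, 24 mm above the disc, 30 mm above the lid's outer face, 165 mm from the hinge line; it turns with the knob and moves with the lid
- van: model van, red with blue stripe, white roof, black wheels, 130 mm long (y, nose to -y), 46 mm wide (x), 65 mm high, 0.15 to 0.31 kg; origin under its centre at wheel-foot height. Lower body (12 to 42 mm up) is full length, the white top spans y -27 to 65 mm. In the left or right half of the case, its length roughly along the case's width
- van_nose (a point): foot of the van's nose, 65 mm from its origin, at wheel-foot height
- van_tail (a point): foot of the van's tail, 65 mm from its origin, at wheel-foot height
- mat: green cutting mat with white grid, fixed, 280 mm (x) by 220 mm (y), 4 mm thick, origin at the centre of its underside. The screwdriver lies across it near its far edge (about 110 mm along x)
- figure: bystander: brass figure, 71 mm high, 48 mm across its foot, in the other half of the case from the van; origin under its centre
- driver: bystander: yellow screwdriver 170 mm long lying on the mat, along the mat's y
- paint_a: bystander: paint jar with blue label, 52 mm across, 75 mm high, origin under its centre
- paint_b: bystander: paint jar with red label, 52 mm across, 75 mm high, origin under its centre
- brush_mug: bystander: blue mug, 76 mm across, 90 mm high, origin under its centre
- spray_can: bystander: can with yellow label, 64 mm across, 150 mm high, origin under its centre
- wrench: bystander: steel wrench 160 mm long, lying on the table
- sand_block: bystander: cork sanding block 110 x 60 x 30 mm, origin under its centre

How it is judged (in metres and radians):
On the way:
1. the lid is unlatched and swung back fully open (beyond 1.8 rad), the van still in the case (value of joint lid above 1.8 rad and height (world z) of van below 0.03 m and horizontal distance between van and case below 0.16 m), for 0.2 s.
At the end, for the whole second after the job is handed in: The lid still stands beyond 1.8 rad open, and the van stands at rest on its wheels on the mat (tilt under 0.08 rad, wheel feet at the mat's surface within 4 mm), its nose and tail both inside the mat's edges (value of joint lid above 1.8 rad and x of van_nose in the frame of mat between -0.14 and 0.14 m and y of van_nose in the frame of mat between -0.11 and 0.11 m and x of van_tail in the frame of mat between -0.14 and 0.14 m and y of van_tail in the frame of mat between -0.11 and 0.11 m and z of van in the frame of mat between 0.001 and 0.008 m and angle between van's own z axis and vertical below 0.08 rad and linear speed of van below 0.02 m/s); the robot touches nothing.
It fails at once if the van is dropped (it moves faster than 0.5 m/s while the fingers do not hold it) (linear speed of van above 0.5 m/s and contact force between the fingers and van below 0.1 N).
It fails at once if a bystander is moved by more than 30 mm or the figure is knocked over (distance of any of figure, driver, paint_a, paint_b, brush_mug, spray_can, wrench, sand_block from where it was at the start of the episode above 0.03 m or angle between figure's own z axis and vertical above 0.5 rad).
It also fails if it takes over 72 s, if anything falls off the work surface, if the arm or the gripper's body presses on something with over 40 N, if the wrist force passes 120 N, or if a joint passes its speed limit or range.

ROBOT

A 6-joint arm with a two-finger parallel gripper is mounted at the origin on the work surface. World frame = base frame: x ahead of the robot, y to its left, z up, the work surface at z = 0. Lengths are in mm, angles in rad, forces in N, time in s.
With the tool pointing down it reaches from about 250 to 800 mm from the base axis. Payload 3.9 kg.
Tool frame: the origin (TCP) lies on the centre line of the jaws, within the pads' length; the fingertips stand 22 mm ahead of it and the grasp point (between the pads) lies 3 mm ahead of it (r.tip_extent is the distance from the TCP to the fingertips, in mm); z points along the fingers, y is the direction in which the jaws open and shut (so a half turn about z gives the same grasp; the last joint's range is limited). The gripper opens to 85 mm and grips with 20 to 120 N. Pads are 22 mm wide; open, the fingers measure 114 mm over their backs; the gripper's body (76 mm by 85 mm) begins 54 mm behind the grasp point. The pads swing forward as they close: fully open they stand 13 mm farther back than shut.
Start: joints at [-1.225, 0.26, -0.138, 1.173, 0, 1.571], TCP at [177.944, -493.914, 253.304] pointing down, gripper open.
Joint ranges: [-2.78, 2.78], [-0.83, 1.72], [-1.28, 1.37], [-1.9, 2.12], [-1.57, 1.48], [-3.14, 3.14]. Speed limits (rad/s): [2.57, 2.57, 3.14, 3.14, 3.14, 3.14].

INTERFACE

Orientations are given as a 3x3 rotation matrix whose columns are the frame's x, y, z axes.
In Python, from plant import r gives the robot as it stands.
- The arm moves only by the tool jog_arm, never from a script. Its argument "motion" is a list of rows, each a list of 3 entries, a list of its own where there are three numbers: the closure, from 0 (fully open) to 1 (shut), then the shift along the tool's x, y, z in cm, then the turn, a rotation vector about the tool's x, y, z in rad. In form: [[grip, [tx, ty, tz], [wx, wy, wz]], ...]. A call has 1 to 8 rows; each row is the pose to reach, as a shift and turn from the pose commanded when the call began, along the tool's axes at that moment; what a row does not reach only later rows make up. A row lasts 1/12 s, in which the tool goes at most 41.7 mm and 7.16 degrees, less where a joint would pass 70% of its speed; a pose out of reach is approached as far as the arm can. A call with a gripper value outside its range is refused whole. The fingers move at their own pace and stop on an object; "newtons" is the grip in N (left out, the last holds). Time passes only in rows, so rows that repeat a pose let the fingers close. It gives the time, the measured TCP pose, the force and the opening at its end, in the units of the state.
- r.get_obs(): the state, without advancing time (a new reading comes with each control period).
- r.snapshot(name): name is "side" or "top"; returns (picture, depth): 384x512x3 uint8, blue, green, red; 384x512 float32, mm along the optical axis (not along the pixel's ray), 0 where there is no reading.
- r.calibration(name): a dict with "fx", "fy", "cx", "cy" (pixels), "R" (3x3) and "t" (3): a world point X has camera coordinates R X + t. Camera axes: x right, y down, z forward; pixel columns grow to the right and rows downward; lengths in mm; the calibration is good to about 2 mm. A picture is of the moment at which its call begins. calibration takes no time and is no camera call.
- r.job_done(): hands the job in, once; it reports no verdict.
The state is a dict: "time_s": time; "joint_pos": joint angles; "joint_velocities": joint speeds; "tau": joint torques, N m; "tool_pos": TCP position; "tcp_rot": TCP orientation; "contact_force": force on the tool from outside, world axes, zero at the start; "moment": the same for the moment, N m; "gripper_width": opening from 0.0 (shut) to 1.0 (fully open).
Only numpy, scipy, OpenCV 4.12 (cv2) and the standard library are available. Lean on these libraries where they do the work, as an engineer would, in place of code of your own. Each camera call takes 0.05 s, during which the arm holds its last target.

## Working session

There is one attempt and no reset: what is moved stays moved. The work goes in short steps, Python scripts to look and compute and a tool call to move; the robot and the scene stay as the last step left them, time stands still between calls to the robot, and variables do not carry over. Pictures are saved under pics/ and viewed, and the job is handed in when it is done.

Besides the shell and the picture viewer there is one more tool, called as a command line: name --argument value ..., lists and objects as JSON in quotes. jog_arm: Moves the arm, as the interface text tells. Its arguments: {"type":"object","properties":{"motion":{"type":"array","items":{"type":"array"}},"newtons":{"type":"number"}},"required":["motion"]}

```bash
ls; mkdir -p pics; python3 - <<'E'
from plant import r
import cv2,numpy as np
print(r.get_obs(), r.tip_extent)
for n in("side","top"):
    p,d=r.snapshot(n); cv2.imwrite(f"pics/{n}0.png",cv2.resize(p,None,fx=1.5,fy=1.5)); np.save(f"{n}_d0.npy",d); np.save(f"{n}_p0.npy",p)
    print(n,r.calibration(n))
E
```

```text
pics
{'time_s': 0.0, 'joint_pos': array([-1.22499717e+00,  2.60670916e-01, -1.39406774e-01,  1.17267726e+00,
       -1.44984199e-05,  1.57081389e+00]), 'joint_velocities': array([-2.07886974e-04,  9.63325848e-04,  4.11257974e-04,  1.22624473e-04,
        3.66473491e-04,  5.08813750e-05]), 'tau': array([ 1.14229406e-03, -4.05677247e+01,  2.53922224e+01,  1.87465473e-02,
       -1.01004662e-04,  1.54154876e-06]), 'tool_pos': array([ 177.72448304, -493.31481899,  252.45745392]), 'tcp_rot': array([[ 9.40810821e-01,  3.38931468e-01, -6.77512296e-04],
       [ 3.38932145e-01, -9.40809026e-01,  1.83776649e-03],
       [-1.45327875e-05, -1.95862130e-03, -9.99998082e-01]]), 'contact_force': array([-0.3765801 ,  0.44877622,  0.63290384]), 'moment': array([ 0.02985247,  0.01112296, -0.04190086]), 'gripper_width': 1.0021513283873358} 22.0
side {'fx': 473.8322384115109, 'fy': 473.8322384115109, 'cx': 252.38400593994777, 'cy': 199.50760731449182, 'R': array([[-0.78003452, -0.62544522, -0.01908987],
       [-0.38120561,  0.49917745, -0.77814147],
       [ 0.4962141 , -0.59970005, -0.62779887]]), 't': array([ 387.45224661,  281.29020771, 1538.62337963])}
top {'fx': 491.2728168061672, 'fy': 491.2728168061672, 'cx': 259.6094188054137, 'cy': 197.14826309358318, 'R': array([[-0.02731012, -0.99960598, -0.00648345],
       [-0.98746237,  0.02798598, -0.15535395],
       [ 0.15547418,  0.00215943, -0.9878376 ]]), 't': array([8.94168237e-01, 5.33941724e+02, 1.53171646e+03])}
```

View pics/side0.png

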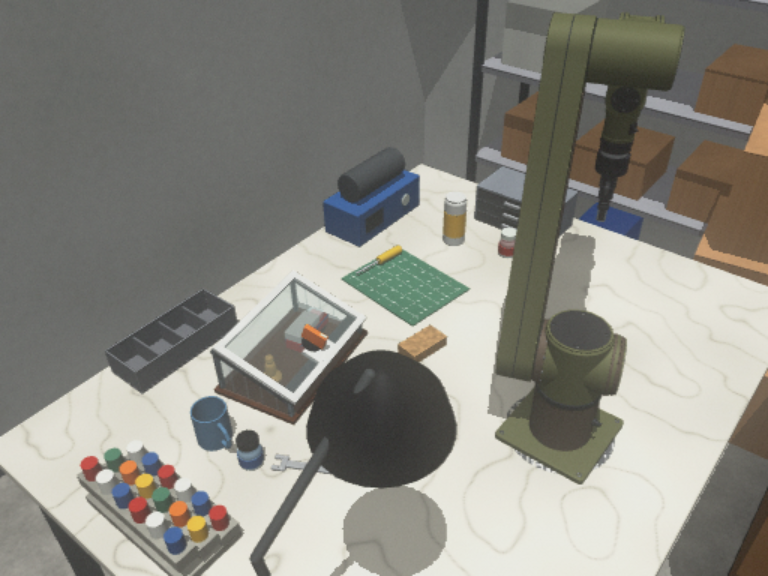

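View pics/top0.png

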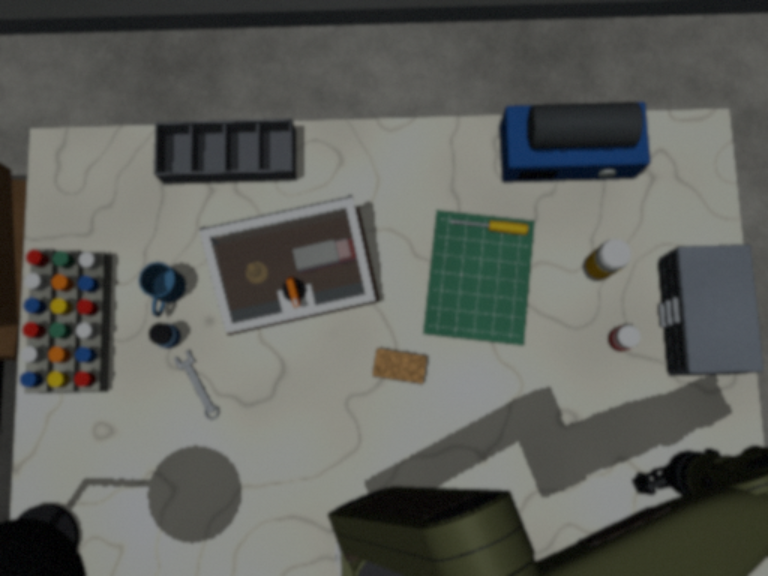

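The top view shows the case at 1.5x pixels (202–375, 197–333), with the van at about (322,255), the latch at (292,290) and the mat at (480,278). I'll zoom in to get exact corners.

```bash
python3 - <<'E'
import cv2,numpy as np
p=np.load("top_p0.npy")
a=p[120:232,125:260]; cv2.imwrite("pics/z1.png",cv2.resize(a,None,fx=5.5,fy=5.3571,interpolation=cv2.INTER_CUBIC))
a=p[130:240,275:370]; cv2.imwrite("pics/z2.png",cv2.resize(a,None,fx=5,fy=5,interpolation=cv2.INTER_CUBIC))
E
```

```text
(no output)
```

View pics/z1.png

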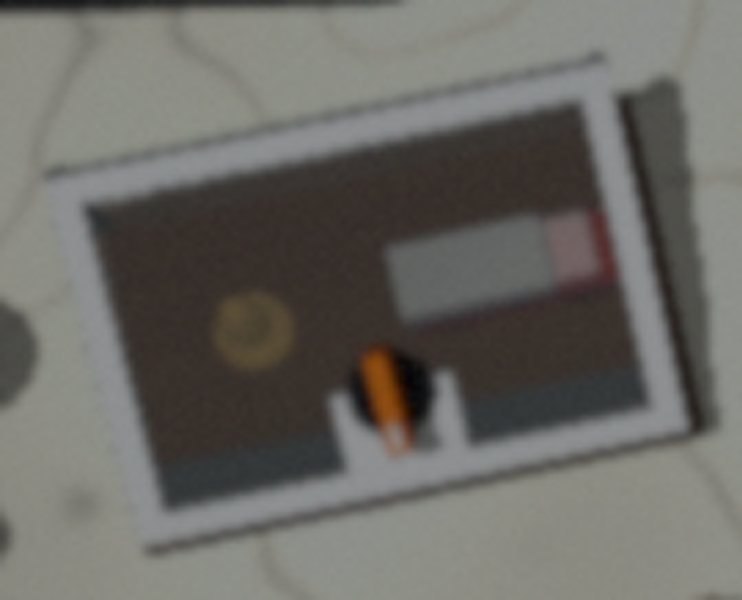

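View pics/z2.png

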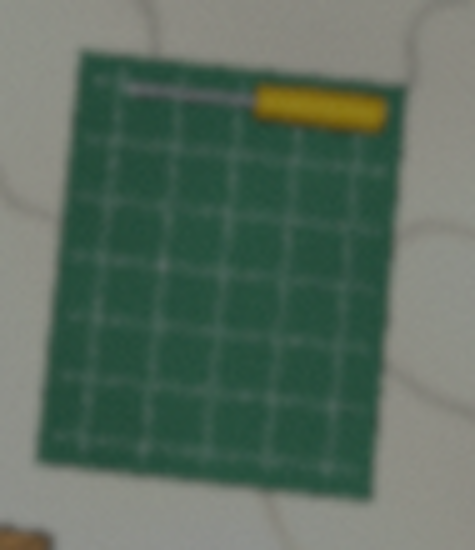

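```bash
cat > h.py <<'E'
import numpy as np,cv2
from scipy.optimize import least_squares
from plant import r
def proj(n,X):
    c=r.calibration(n); Y=np.atleast_2d(X)@c["R"].T+c["t"]
    return np.c_[c["fx"]*Y[:,0]/Y[:,2]+c["cx"],c["fy"]*Y[:,1]/Y[:,2]+c["cy"]]
def pl(q,P,z0=0):
    c,s=np.cos(q[2]),np.sin(q[2]); P=np.atleast_2d(P)
    return np.c_[q[0]+c*P[:,0]-s*P[:,1],q[1]+s*P[:,0]+c*P[:,1],P[:,2]+z0]
def fit(n,P,px,q0,z0=0):
    f=lambda q:(proj(n,pl(q,P,z0))-px).ravel()
    s=least_squares(f,q0,x_scale=[100,100,1]); return s.x,f(s.x).reshape(-1,2)
E
python3 - <<'E'
from h import *
np.set_printoptions(suppress=True,precision=2)
z=lambda a:np.array(a)/[5.5,5.357]+[125,120]-0.4
P=np.array([[96.6,160,142.4],[96.6,-160,142.4],[-114.8,-160,65.4],[-114.8,160,65.4]])
q,e=fit("top",P,z([[50,178],[602,62],[690,432],[150,550]]),[500,200,0.]); print("case",q,e)
P=np.array([[23,65,65],[23,-27,65],[-23,-27,65],[-23,65,65]])
v,e=fit("top",P,z([[385,247],[542,213],[555,287],[402,325]]),[500,100,0.],12); print("van",v,e)
P=np.array([[140,110,4],[140,-110,4],[-140,-110,4],[-140,110,4]])
m,e=fit("top",P,np.array([[82,52],[408,87],[372,498],[38,462]])/5+[275,130]-.4,[500,-200,0.]); print("mat",m,e)
# van in case frame
c,s=np.cos(q[2]),np.sin(q[2]);R=np.array([[c,s],[-s,c]])
print("van in case",R@(v[:2]-q[:2]),v[2]-q[2])
# latch
u=np.array([np.cos(np.radians(20)),0,np.sin(np.radians(20))]);n=np.array([-u[2],0,u[0]])
g=np.array([100,0,133])-165*u+40*n
print("grip",pl(q,g)); 
d=cv2.imread("pics/side0.png")
np.savez("pose.npz",case=q,van=v,mat=m)
# overlays
for name in("top","side"):
    im=cv2.resize(np.load(name+"_p0.npy"),None,fx=4,fy=4,interpolation=cv2.INTER_CUBIC)
    def dl(X):
        cv2.polylines(im,[((proj(name,X)+.4)*4).astype(int)],True,(255,0,255),1)
    dl(pl(q,[[96.6,160,142.4],[96.6,-160,142.4],[-114.8,-160,65.4],[-114.8,160,65.4]]))
    dl(pl(q,[[110,170,0],[110,-170,0],[-110,-170,0],[-110,170,0]]))
    dl(pl(v,P*0+np.array([[23,65,65],[23,-27,65],[-23,-27,65],[-23,65,65]]),12))
    dl(pl(v,np.array([[23,65,42],[23,-65,42],[-23,-65,42],[-23,65,42]]),12))
    dl(pl(m,[[140,110,4],[140,-110,4],[-140,-110,4],[-140,110,4]]))
    w=[g+14*n+30*u,g+14*n-30*u]; dl(pl(q,w))
    cc=(proj(name,pl(q,[0,0,60]))[0]*4).astype(int)
    x0=max(cc[0]-330,0);y0=max(cc[1]-260,0)
    cv2.imwrite(f"pics/ov_{name}.png",im[y0:y0+520,x0:x0+800])
E
```

```text
case [601.66 193.13   0.19] [[-1.17 -0.07]
 [ 1.18 -0.92]
 [ 0.76  0.34]
 [-0.76  0.59]]
van [624.52 120.88   0.2 ] [[-0.1   0.25]
 [-0.28  0.07]
 [ 0.52  0.1 ]
 [-0.15 -0.42]]
mat [ 577.99 -212.47   -0.14] [[-0.28 -0.6 ]
 [ 0.26 -0.5 ]
 [ 0.35  0.7 ]
 [-0.34  0.33]]
van in case [  8.5 -75.3] 0.00906396019399791
grip [[534.22 179.88 114.15]]
```

View pics/ov_top.png

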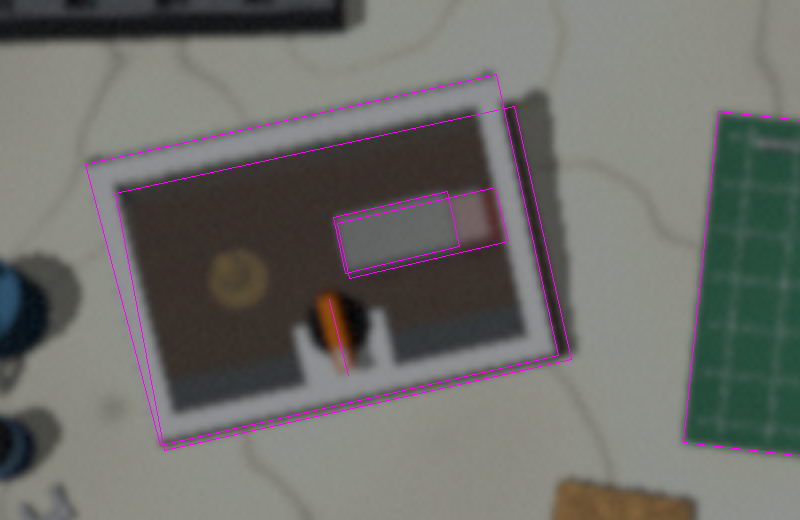

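View pics/ov_side.png

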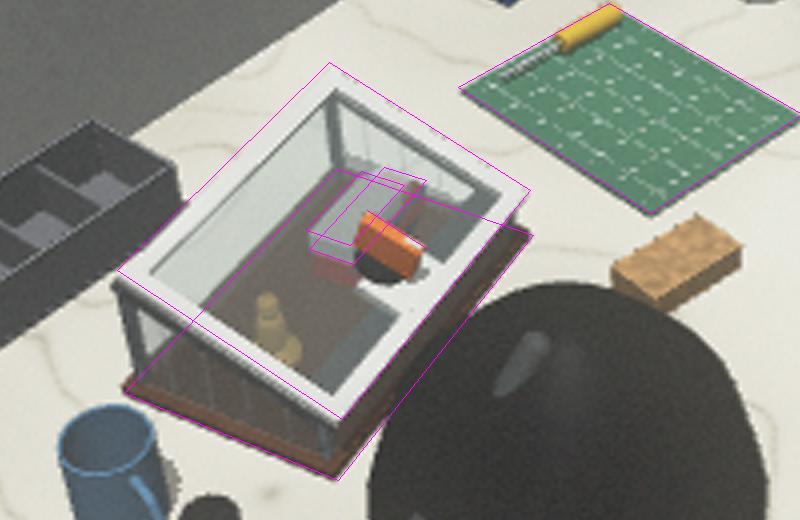

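```bash
cat >> h.py <<'E'
from scipy.spatial.transform import Rotation as Ro
Z=dict(np.load("pose.npz")) if __import__("os").path.exists("pose.npz") else {}
case,van,mat=Z.get("case"),Z.get("van"),Z.get("mat")
np.set_printoptions(suppress=True,precision=3)
def cR(q): return Ro.from_euler("z",q[2]).as_matrix()
HX=np.array([100,0,133.])
def lid(th):
    "lid frame in case frame"
    return Ro.from_euler("y",th-np.radians(20)).as_matrix()
def lidpt(th,P): return pl(case,HX+lid(th)@np.array(P,float))[0]
def lidR(th): return cR(case)@lid(th)
def Rtool(z,x):
    z=np.array(z,float);z/=np.linalg.norm(z);x=np.array(x,float);x-=z*(x@z);x/=np.linalg.norm(x)
    return np.c_[x,np.cross(z,x),z]
def to(p,R=None,off=3):
    "grasp point (off mm ahead of tcp) to p"
    o=r.get_obs();R0=o["tcp_rot"];R=R0 if R is None else R
    t=np.array(p)-off*R[:,2]
    print("shift cm",R0.T@(t-o["tool_pos"])/10,"turn",Ro.from_matrix(R0.T@R).as_rotvec(),"| tcp",o["tool_pos"],"q",o["joint_pos"],"t",o["time_s"])
E
python3 - <<'E'
from h import *
L=lidR(0); R=Rtool(-L[:,2],L[:,0])
to(lidpt(0,[-165,0,40+90]),R); print(lidpt(0,[-165,0,40]),R)
E
```

```text
shift cm [ 53.211 -51.731   5.193] turn [-0.028  0.349  0.15 ] | tcp [ 177.755 -493.372  252.539] q [-1.225  0.261 -0.139  1.173  0.     1.571] t 0.1
[534.224 179.881 114.154] [[ 0.922  0.193  0.336]
 [ 0.181 -0.981  0.066]
 [ 0.342  0.    -0.94 ]]
```

jog_arm --motion '[[0, [10, -10, -2], [0, 0, 0]], [0, [18, -18, -2], [0, 0, 0]], [0, [53.2, -51.7, 2], [-0.028, 0.349, 0.15]], [0, [53.2, -51.7, 2], [-0.028, 0.349, 0.15]], [0, [53.2, -51.7, 2], [-0.028, 0.349, 0.15]], [0, [53.2, -51.7, 2], [-0.028, 0.349, 0.15]], [0, [53.2, -51.7, 2], [-0.028, 0.349, 0.15]], [0, [53.2, -51.7, 2], [-0.028, 0.349, 0.15]]]' --newtons 60

```text
time_s: 0.77
tool_pos: [322.4, -193.2, 250.5]
tcp_rot: [[0.922, 0.189, 0.337], [0.178, -0.982, 0.064], [0.343, 0.001, -0.939]]
contact_force: [1.5, 0.2, 0.0]
gripper_width: 1.003
```

```bash
python3 - <<'E'
from h import *
L=lidR(0); R=Rtool(-L[:,2],L[:,0])
to(lidpt(0,[-165,0,40+90]),R)
E
```

```text
shift cm [ 21.518 -32.618  13.036] turn [ 0.002 -0.001 -0.003] | tcp [ 322.379 -193.217  250.538] q [-0.763 -0.153 -0.647  0.868  0.283  2.217] t 0.7667
```

jog_arm --motion '[[0, [21.5, -32.6, 13], [0, 0, 0]], [0, [21.5, -32.6, 13], [0, 0, 0]], [0, [21.5, -32.6, 13], [0, 0, 0]], [0, [21.5, -32.6, 13], [0, 0, 0]], [0, [21.5, -32.6, 13], [0, 0, 0]], [0, [21.5, -32.6, 13], [0, 0, 0]], [0, [21.5, -32.6, 13], [0, 0, 0]], [0, [21.5, -32.6, 13], [0, 0, 0]]]'

```text
time_s: 1.43
tool_pos: [469.1, 99.4, 211.0]
tcp_rot: [[0.919, 0.207, 0.335], [0.194, -0.978, 0.071], [0.343, -0.0, -0.94]]
contact_force: [-0.1, -1.5, 0.9]
gripper_width: 1.002
```

```bash
python3 - <<'E'
from h import *
L=lidR(0); R=Rtool(-L[:,2],L[:,0])
to(lidpt(0,[-165,0,40+90]),R)
E
```

```text
shift cm [ 4.243 -6.572  2.556] turn [-0.005 -0.001  0.013] | tcp [469.05   99.385 210.995] q [ 0.209 -0.019 -0.654  0.585  0.     3.142] t 1.4333
```

The last joint is at its limit, so I'll use the half-turned grasp instead.

jog_arm --motion '[[0, [0, -2, 0], [0, 0, -0.12]], [0, [1, -4, 0], [0, 0, -0.24]], [0, [2, -5, 0], [0, 0, -0.36]], [0, [3, -6, 0], [0, 0, -0.48]], [0, [4.2, -6.6, 0], [0, 0, -0.6]], [0, [4.2, -6.6, 0], [0, 0, -0.72]], [0, [4.2, -6.6, 0], [0, 0, -0.84]], [0, [4.2, -6.6, 0], [0, 0, -0.96]]]'

```text
time_s: 2.1
tool_pos: [494.5, 169.1, 225.3]
tcp_rot: [[0.357, 0.872, 0.334], [0.913, -0.401, 0.07], [0.195, 0.28, -0.94]]
contact_force: [-0.2, 0.4, -1.2]
gripper_width: 1.0
```

jog_arm --motion '[[0, [0, 0, 0], [0, 0, -0.12]], [0, [0, 0, 0], [0, 0, -0.24]], [0, [0, 0, 0], [0, 0, -0.36]], [0, [0, 0, 0], [0, 0, -0.48]], [0, [0, 0, 0], [0, 0, -0.6]], [0, [0, 0, 0], [0, 0, -0.72]], [0, [0, 0, 0], [0, 0, -0.84]], [0, [0, 0, 0], [0, 0, -0.96]]]'

```text
time_s: 2.77
tool_pos: [494.3, 168.7, 225.3]
tcp_rot: [[-0.509, 0.793, 0.334], [0.853, 0.518, 0.07], [-0.118, 0.32, -0.94]]
contact_force: [-0.8, -0.0, 0.1]
gripper_width: 0.998
```

jog_arm --motion '[[0, [0, 0, 0], [0, 0, -0.12]], [0, [0, 0, 0], [0, 0, -0.24]], [0, [0, 0, 0], [0, 0, -0.36]], [0, [0, 0, 0], [0, 0, -0.48]], [0, [0, 0, 0], [0, 0, -0.6]], [0, [0, 0, 0], [0, 0, -0.72]], [0, [0, 0, 0], [0, 0, -0.84]], [0, [0, 0, 0], [0, 0, -0.96]]]'

```text
time_s: 3.43
tool_pos: [494.3, 168.7, 225.3]
tcp_rot: [[-0.942, 0.038, 0.334], [0.065, 0.995, 0.07], [-0.33, 0.087, -0.94]]
contact_force: [0.4, 0.6, -0.2]
gripper_width: 0.999
```

```bash
python3 - <<'E'
from h import *
L=lidR(0); R=Rtool(-L[:,2],-L[:,0])
to(lidpt(0,[-165,0,40+60]),R)
p,d=r.snapshot("top")
a=cv2.resize(p[120:232,125:260],None,fx=5.5,fy=5.3571,interpolation=cv2.INTER_CUBIC); cv2.imwrite("pics/z3.png",a)
E
```

```text
shift cm [-0.011  0.319  5.561] turn [ 0.004 -0.001 -0.248] | tcp [494.273 168.684 225.312] q [ 0.359  0.047 -0.546  0.634 -0.052  0.403] t 3.4333
```

View pics/z3.png

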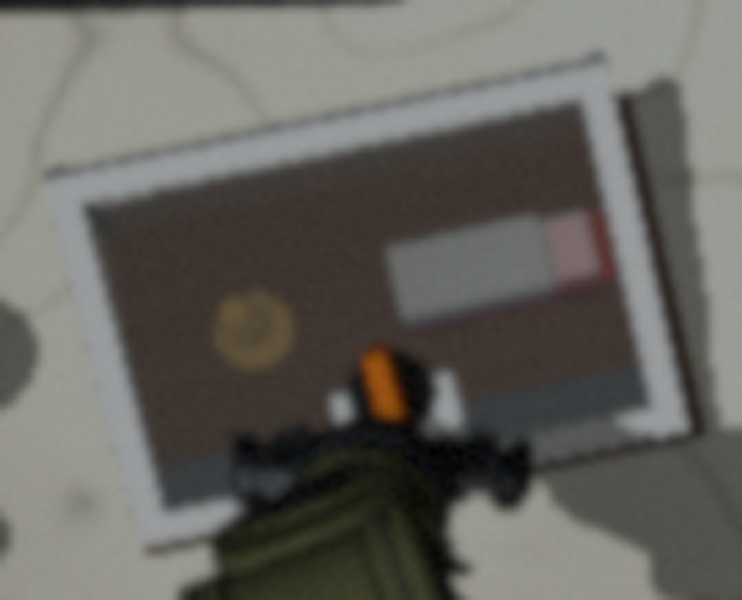

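jog_arm --motion '[[0, [0, 0.3, 2], [0.004, 0, -0.12]], [0, [0, 0.3, 4], [0.004, 0, -0.248]], [0, [0, 0.3, 5.6], [0.004, 0, -0.248]], [0, [0, 0.3, 7], [0.004, 0, -0.248]], [0, [0, 0.3, 9], [0.004, 0, -0.248]], [0, [0, 0.3, 10.5], [0.004, 0, -0.248]], [0, [0, 0.3, 11.2], [0.004, 0, -0.248]], [0, [0, 0.3, 11.2], [0.004, 0, -0.248]]]'

```text
time_s: 4.15
tool_pos: [531.4, 179.2, 118.9]
tcp_rot: [[-0.925, -0.186, 0.332], [-0.174, 0.983, 0.065], [-0.338, 0.002, -0.941]]
contact_force: [-0.3, 0.2, 0.2]
gripper_width: 0.998
```

```bash
python3 - <<'E'
from h import *
L=lidR(0); R=Rtool(-L[:,2],-L[:,0])
to(lidpt(0,[-165,0,40]),R)
print(r.get_obs()["contact_force"])
E
```

```text
shift cm [-0.116  0.01   0.241] turn [-0.    -0.004 -0.007] | tcp [531.363 179.23  118.85 ] q [ 0.354  0.225 -0.65   0.354 -0.054  0.158] t 4.15
[-0.335  0.199  0.178]
```

jog_arm --motion '[[0.4, [0, 0, 0], [0, 0, 0]], [0.7, [0, 0, 0], [0, 0, 0]], [1, [0, 0, 0], [0, 0, 0]], [1, [0, 0, 0], [0, 0, 0]], [1, [0, 0, 0], [0, 0, 0]], [1, [0, 0, 0], [0, 0, 0]]]' --newtons 50

```text
time_s: 4.65
tool_pos: [532.6, 182.1, 122.0]
tcp_rot: [[-0.922, -0.19, 0.336], [-0.176, 0.982, 0.073], [-0.344, 0.008, -0.939]]
contact_force: [-9.0, 4.3, 10.2]
gripper_width: 0.151
```

```bash
python3 - <<'E'
from h import *
L=lidR(0); R=Rtool(-L[:,2],-L[:,0])
to(lidpt(0,[-165,0,40]),R)
o=r.get_obs();print(o["contact_force"],o["moment"],o["gripper_width"])
E
```

```text
shift cm [ 0.16  -0.249  0.478] turn [ 0.006  0.002 -0.005] | tcp [532.61  182.061 122.035] q [ 0.355  0.222 -0.648  0.354 -0.049  0.157] t 4.65
[-8.974  4.268 10.249] [0.205 1.309 0.223] 0.15066864239935662
```

jog_arm --motion '[[1, [-0.1, 0.26, -0.25], [0, 0, 0]], [1, [-0.1, 0.26, -0.25], [0, 0, 0]], [1, [-0.1, 0.26, -0.25], [0, 0, 0]]]'

```text
time_s: 4.9
tool_pos: [532.1, 182.3, 123.5]
tcp_rot: [[-0.923, -0.188, 0.336], [-0.176, 0.982, 0.066], [-0.342, 0.002, -0.94]]
contact_force: [2.2, 1.1, -3.1]
gripper_width: 0.152
```

jog_arm --motion '[[1, [0, 0, 0], [0, 0, 0.05]], [1, [0, 0, 0], [0, 0, 0.1]], [1, [0, 0, 0], [0, 0, 0.15]], [1, [0, 0, 0], [0, 0, 0.2]], [1, [0, 0, 0], [0, 0, 0.25]], [1, [0, 0, 0], [0, 0, 0.25]]]'

```text
time_s: 5.4
tool_pos: [532.1, 182.7, 123.5]
tcp_rot: [[-0.941, 0.047, 0.335], [0.074, 0.995, 0.067], [-0.331, 0.088, -0.94]]
contact_force: [2.1, 2.3, -3.8]
gripper_width: 0.151
```

```bash
python3 - <<'E'
from h import *
L=lidR(0); R=Rtool(-L[:,2],-L[:,0])
to(lidpt(0,[-165,0,40]),R)
o=r.get_obs();print(o["contact_force"]@o["tcp_rot"],o["moment"]@o["tcp_rot"],o["gripper_width"])
E
```

```text
shift cm [ 0.086 -0.35   0.634] turn [ 0.001 -0.    -0.257] | tcp [532.065 182.675 123.527] q [ 0.36   0.22  -0.643  0.362 -0.055  0.413] t 5.4
[-0.561  2.09   4.481] [-0.22   0.31   0.105] 0.15082108938430414
```

Turning clockwise is free: 0.25 rad took only 0.1 N·m. I'll keep going that way.

jog_arm --motion '[[1, [0, 0, 0], [0, 0, 0.12]], [1, [0, 0, 0], [0, 0, 0.24]], [1, [0, 0, 0], [0, 0, 0.36]], [1, [0, 0, 0], [0, 0, 0.48]], [1, [0, 0, 0], [0, 0, 0.6]], [1, [0, 0, 0], [0, 0, 0.7]], [1, [0, 0, 0], [0, 0, 0.8]], [1, [0, 0, 0], [0, 0, 0.8]]]'

```text
time_s: 6.07
tool_pos: [532.5, 183.8, 123.8]
tcp_rot: [[-0.622, 0.708, 0.336], [0.766, 0.64, 0.07], [-0.166, 0.3, -0.939]]
contact_force: [3.4, 5.4, -5.7]
gripper_width: 0.154
```

jog_arm --motion '[[1, [0, 0, 0], [0, 0, 0.12]], [1, [0, 0, 0], [0, 0, 0.24]], [1, [0, 0, 0], [0, 0, 0.36]], [1, [0, 0, 0], [0, 0, 0.46]], [1, [0, 0, 0], [0, 0, 0.5]], [1, [0, 0, 0], [0, 0, 0.5]]]'

```text
time_s: 6.57
tool_pos: [533.2, 184.2, 124.1]
tcp_rot: [[-0.208, 0.918, 0.337], [0.978, 0.196, 0.07], [-0.002, 0.344, -0.939]]
contact_force: [5.2, 5.5, -6.4]
gripper_width: 0.153
```

```bash
python3 - <<'E'
from h import *
L=lidR(0); R=Rtool(-L[:,2],-L[:,0])
to(lidpt(0,[-165,0,40]),R)
o=r.get_obs();print(o["contact_force"]@o["tcp_rot"],o["moment"]@o["tcp_rot"],o["gripper_width"])
# lid lift plan: offsets from current, keep grip
p0=o["tool_pos"];R0=o["tcp_rot"]
h=pl(case,HX)[0]
for th in (.1,.2,.3,.4,.5,.6,.7,.8):
    Q=Ro.from_rotvec(th*cR(case)[:,1])
    print(th,R0.T@(h+Q.apply(p0-h)-p0)/10,Ro.from_matrix(R0.T@Q.as_matrix()@R0).as_rotvec(), (h+Q.apply(p0-h)))
E
```

```text
shift cm [-0.438 -0.335  0.639] turn [ 0.005 -0.001 -1.555] | tcp [533.231 184.171 124.12 ] q [ 0.361  0.221 -0.642  0.361 -0.053  1.712] t 6.5667
[4.274 3.685 8.126] [-0.065  0.943 -0.012] 0.15287366320981421
0.1 [-0.003  0.578 -1.589] [0.1   0.002 0.   ] [533.189 184.162 141.024]
0.2 [-0.008  1.312 -3.111] [0.2   0.003 0.001] [534.803 184.48  157.848]
0.3 [-0.016  2.193 -4.554] [0.3   0.005 0.001] [538.057 185.119 174.424]
0.4 [-0.026  3.215 -5.9  ] [0.4   0.006 0.002] [542.919 186.075 190.585]
0.5 [-0.039  4.366 -7.138] [0.5   0.008 0.002] [549.339 187.336 206.172]
0.6 [-0.054  5.634 -8.255] [0.6   0.009 0.002] [557.255 188.892 221.027]
0.7 [-0.071  7.008 -9.24 ] [0.7   0.011 0.003] [566.586 190.725 235.002]
0.8 [ -0.09    8.473 -10.083] [0.8   0.012 0.003] [577.239 192.819 247.959]
```

jog_arm --motion '[[1, [0, 0.25, -0.8], [0.05, 0, 0]], [1, [0, 0.58, -1.59], [0.1, 0, 0]], [1, [0, 0.94, -2.35], [0.15, 0, 0]], [1, [0, 1.31, -3.11], [0.2, 0, 0]], [1, [0, 1.74, -3.84], [0.25, 0, 0]], [1, [0, 2.19, -4.55], [0.3, 0, 0]], [1, [0, 2.19, -4.55], [0.3, 0, 0]]]' --newtons 70

```text
time_s: 7.15
tool_pos: [538.3, 185.3, 174.5]
tcp_rot: [[-0.208, 0.977, 0.047], [0.978, 0.208, 0.008], [-0.002, 0.048, -0.999]]
contact_force: [-0.6, 5.5, -0.2]
gripper_width: 0.151
```

```bash
python3 - <<'E'
from h import *
o=r.get_obs();print(o["contact_force"]@o["tcp_rot"],o["moment"]@o["tcp_rot"],o["gripper_width"],o["tool_pos"],o["joint_pos"])
p,d=r.snapshot("side")
cv2.imwrite("pics/s4.png",cv2.resize(p[150:350,60:330],None,fx=2.9,fy=2.9,interpolation=cv2.INTER_CUBIC))
p0=o["tool_pos"];R0=o["tcp_rot"]
h=pl(case,HX)[0]
for th in (.1,.2,.3,.4,.5,.6,.7,.8):
    Q=Ro.from_rotvec(th*cR(case)[:,1])
    print(th,R0.T@(h+Q.apply(p0-h)-p0)/10,Ro.from_matrix(R0.T@Q.as_matrix()@R0).as_rotvec(), (h+Q.apply(p0-h)))
E
```

```text
[5.528 0.538 0.246] [ 0.069  1.177 -0.008] 0.15098290391244545 [538.267 185.294 174.537] [ 0.336  0.346 -0.227  0.95  -0.008  1.696]
0.1 [-0.011  0.573 -1.588] [ 0.1    0.002 -0.   ] [543.139 186.251 190.675]
0.2 [-0.024  1.303 -3.111] [ 0.2    0.003 -0.   ] [549.567 187.515 206.235]
0.3 [-0.039  2.18  -4.553] [ 0.3    0.005 -0.   ] [557.487 189.071 221.065]
0.4 [-0.057  3.197 -5.901] [ 0.4    0.006 -0.   ] [566.82  190.905 235.014]
0.5 [-0.076  4.344 -7.14 ] [ 0.5    0.008 -0.001] [577.474 192.999 247.944]
0.6 [-0.098  5.608 -8.258] [ 0.6    0.01  -0.001] [589.34  195.33  259.725]
0.7 [-0.12   6.978 -9.245] [ 0.7    0.011 -0.001] [602.301 197.878 270.24 ]
0.8 [ -0.144   8.439 -10.09 ] [ 0.8    0.013 -0.001] [616.228 200.614 279.384]
```

View pics/s4.png

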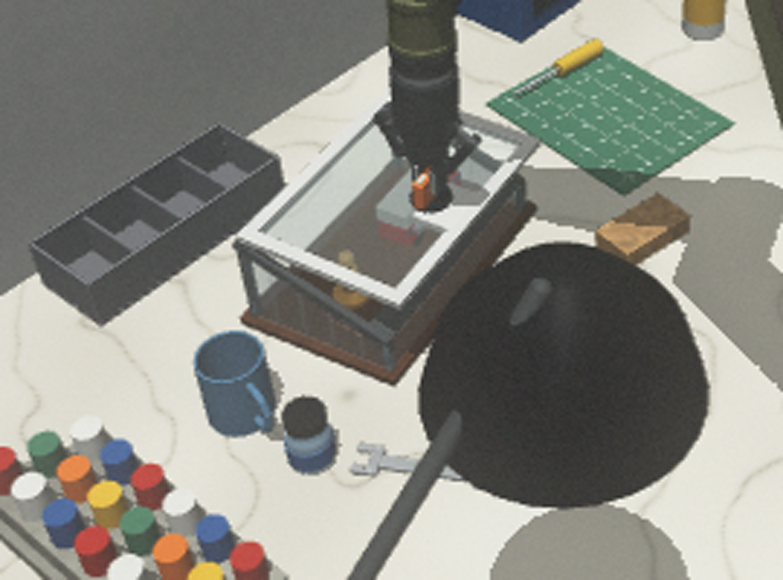

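The lid is up about 0.3 rad and follows the knob. Continuing along the arc.

jog_arm --motion '[[1, [0, 0.25, -0.8], [0.05, 0, 0]], [1, [0, 0.57, -1.59], [0.1, 0, 0]], [1, [0, 0.92, -2.35], [0.15, 0, 0]], [1, [0, 1.3, -3.11], [0.2, 0, 0]], [1, [0, 2.18, -4.55], [0.3, 0, 0]], [1, [0, 3.2, -5.9], [0.4, 0, 0]], [1, [0, 4.34, -7.14], [0.5, 0, 0]], [1, [0, 4.34, -7.14], [0.5, 0, 0]]]'

```text
time_s: 7.87
tool_pos: [575.5, 192.7, 244.8]
tcp_rot: [[-0.207, 0.875, -0.437], [0.978, 0.183, -0.096], [-0.004, -0.448, -0.894]]
contact_force: [-8.9, 0.9, 4.7]
gripper_width: 0.143
```

```bash
python3 - <<'E'
from h import *
o=r.get_obs();print(o["contact_force"]@o["tcp_rot"],o["moment"]@o["tcp_rot"],o["gripper_width"],o["tool_pos"],o["joint_pos"])
p0=o["tool_pos"];R0=o["tcp_rot"]
h=pl(case,HX)[0]
for th in (.1,.2,.3,.4,.5,.6,.7,.8):
    Q=Ro.from_rotvec(th*cR(case)[:,1])
    print(th,R0.T@(h+Q.apply(p0-h)-p0)/10,Ro.from_matrix(R0.T@Q.as_matrix()@R0).as_rotvec(), (h+Q.apply(p0-h)))
E
```

```text
[ 2.738 -9.711 -0.35 ] [ 0.599  0.92  -0.078] 0.14277252331397233 [575.459 192.747 244.768] [0.304 0.791 0.642 1.884 0.039 1.658]
0.1 [-0.021  0.517 -1.601] [ 0.1    0.001 -0.001] [587.025 195.019 256.768]
0.2 [-0.044  1.19  -3.142] [ 0.2    0.002 -0.002] [599.708 197.512 267.531]
0.3 [-0.067  2.015 -4.608] [ 0.3    0.003 -0.003] [613.382 200.199 276.949]
0.4 [-0.091  2.981 -5.984] [ 0.4    0.004 -0.004] [627.911 203.054 284.93 ]
0.5 [-0.116  4.08  -7.257] [ 0.5    0.006 -0.005] [643.148 206.048 291.392]
0.6 [-0.14   5.301 -8.414] [ 0.6    0.007 -0.006] [658.943 209.152 296.272]
0.7 [-0.165  6.631 -9.443] [ 0.7    0.008 -0.007] [675.136 212.334 299.52 ]
0.8 [ -0.19    8.058 -10.334] [ 0.8    0.009 -0.008] [691.567 215.563 301.105]
```

```bash
cat > kin.py <<'E'
from h import *
D=[(.261,-.139,1.173,177.755,-493.372,252.54),(-.019,-.654,.585,469.05,99.385,210.995),(.047,-.546,.634,494.27,168.68,225.31),(.225,-.65,.354,531.36,179.23,118.85),(.346,-.227,.95,538.27,185.29,174.54),(.791,.642,1.884,575.46,192.75,244.77)]
D=np.array(D);rz=np.c_[np.hypot(D[:,3],D[:,4]),D[:,5]]
def fk(k,a,b,c):
    r_=k[0]+k[2]*np.sin(a)+k[3]*np.cos(a)+k[4]*np.cos(a-b)+k[5]*np.sin(a-b)+k[6]*np.cos(a-b+c)
    z=k[1]+k[2]*np.cos(a)-k[3]*np.sin(a)-k[4]*np.sin(a-b)+k[5]*np.cos(a-b)-k[6]*np.sin(a-b+c)
    return np.c_[np.atleast_1d(r_),np.atleast_1d(z)]
S=least_squares(lambda k:(fk(k,*D[:,:3].T)-rz).ravel(),[0,150,400,0,400,0,200]);K=S.x
def reach(rr,zz,p):
    f=lambda q:np.r_[(fk(K,*q)[0]-[rr,zz])/100,q[0]-q[1]+q[2]-p]
    lo,hi=np.array([-.83,-1.28,-1.9]),np.array([1.72,1.37,2.12])
    return min((least_squares(f,s,bounds=(lo+1e-3,hi-1e-3)) for s in([0,-.6,.6],[.5,.5,0],[-.3,-.8,-.5],[.5,-.5,-.5])),key=lambda s:s.cost)
if __name__=="__main__":
    print(K,S.fun.reshape(-1,2))
    for p in(-.3,0,.3,.6):
        for rr,zz in((430,330),(480,180),(500,180),(560,250),(640,320),(700,330)):
            s=reach(rr,zz,p);print(p,rr,zz,s.x,round(float(s.cost),4))
E
python3 kin.py
```

```text
[ -2.7   224.838 572.355  -0.835 389.373  57.327 426.685] [[-0.208 -0.028]
 [ 0.235  0.564]
 [-0.151 -0.489]
 [ 0.014 -0.015]
 [ 0.002 -0.112]
 [ 0.108  0.08 ]]
-0.3 430 330 [-0.527 -1.279 -0.395] 0.2287
-0.3 480 180 [-0.066 -1.279 -0.578] 0.4611
-0.3 500 180 [-0.002 -1.279 -0.668] 0.436
-0.3 560 250 [ 0.071 -1.279 -0.951] 0.2589
-0.3 640 320 [ 0.356 -1.279 -1.538] 0.0904
-0.3 700 330 [ 0.605 -1.227 -1.899] 0.0282
0 430 330 [-0.52  -1.279 -0.385] 0.074
0 480 180 [-0.065 -1.279 -0.563] 0.2233
0 500 180 [-0.003 -1.279 -0.652] 0.2059
0 560 250 [ 0.062 -1.279 -0.925] 0.0917
0 640 320 [ 0.308 -1.279 -1.452] 0.0102
0 700 330 [ 0.514 -1.215 -1.729] 0.0
0.3 430 330 [-0.514 -1.279 -0.375] 0.0043
0.3 480 180 [-0.063 -1.279 -0.549] 0.0708
0.3 500 180 [-0.003 -1.279 -0.635] 0.0611
0.3 560 250 [ 0.054 -1.279 -0.9  ] 0.0094
0.3 640 320 [ 0.093 -1.141 -0.935] 0.0
0.3 700 330 [ 0.155 -1.006 -0.861] 0.0
0.6 430 330 [-0.515 -1.057  0.058] 0.0
0.6 480 180 [-0.061 -1.279 -0.536] 0.0035
0.6 500 180 [-0.003 -1.279 -0.62 ] 0.0017
0.6 560 250 [-0.065 -1.098 -0.433] 0.0
0.6 640 320 [-0.042 -0.83  -0.188] 0.0
0.6 700 330 [ 0.05  -0.706 -0.157] 0.0
```

```bash
python3 - <<'E'
from kin import *
p0=np.array([575.459,192.747,244.768]);h=pl(case,HX)[0]
for d in(0,.1,.15,.2,.25,.3,.4):
    P=h+Ro.from_rotvec(d*cR(case)[:,1]).apply(p0-h)
    s=reach(np.hypot(*P[:2]),P[2],np.pi/2+.46+d);print(.81+d,P,s.x,s.cost)
print("edge pushes, front edge underside pts; tool pitch")
for th in(.8,1.,1.2,1.4,1.6,1.8,2.0):
    for rad in (200,225):
        E=lidpt(th,[-rad,0,0])
        for p in (.6,.8,1.0):
            s=reach(np.hypot(*E[:2])-20*np.cos(p),E[2]+10,p);print(th,rad,p,E,s.x,round(float(s.cost),4))
E
```

```text
0.81 [575.459 192.747 244.768] [0.789 0.638 1.88 ] 6.866245319043687e-31
0.91 [587.024 195.02  256.768] [0.928 0.907 2.111] 3.329781880937891e-30
0.9600000000000001 [593.234 196.24  262.311] [0.93  0.932 2.119] 0.002228806116586027
1.01 [599.708 197.512 267.53 ] [0.928 0.949 2.119] 0.009525171742067165
1.06 [606.429 198.833 272.414] [0.927 0.966 2.119] 0.021891039595639202
1.11 [613.382 200.199 276.949] [0.927 0.985 2.119] 0.03930244484154772
1.21 [627.91  203.054 284.929] [0.93  1.024 2.119] 0.08909643635402355
edge pushes, front edge underside pts; tool pitch
0.8 200 0.6 [523.158 177.706 220.161] [-0.06  -1.178 -0.518] 0.0
0.8 200 0.8 [523.158 177.706 220.161] [-0.091 -0.954 -0.063] 0.0
0.8 200 1.0 [523.158 177.706 220.161] [-0.034 -0.736  0.298] 0.0
0.8 225 0.6 [501.079 173.367 231.056] [-0.136 -1.188 -0.452] 0.0
0.8 225 0.8 [501.079 173.367 231.056] [-0.152 -0.965 -0.013] 0.0
0.8 225 1.0 [501.079 173.367 231.056] [-0.087 -0.751  0.336] 0.0
1.0 200 0.6 [543.67  181.737 254.186] [-0.103 -1.074 -0.371] 0.0
1.0 200 0.8 [543.67  181.737 254.186] [-0.102 -0.853  0.049] 0.0
1.0 200 1.0 
[... 1497 characters left out ...]
76.322 207.804 331.565] [ 0.062 -0.471  0.267] 0.0
1.8 200 1.0 [676.322 207.804 331.565] [ 0.152 -0.225  0.623] 0.0
1.8 225 0.6 [673.388 207.228 356.386] [-0.009 -0.659 -0.05 ] 0.0
1.8 225 0.8 [673.388 207.228 356.386] [ 0.041 -0.426  0.333] 0.0
1.8 225 1.0 [673.388 207.228 356.386] [ 0.138 -0.178  0.684] 0.0
2.0 200 0.6 [715.498 215.503 332.358] [ 0.088 -0.626 -0.114] 0.0
2.0 200 0.8 [715.498 215.503 332.358] [ 0.128 -0.393  0.279] 0.0
2.0 200 1.0 [715.498 215.503 332.358] [ 0.219 -0.137  0.643] 0.0
2.0 225 0.6 [717.462 215.889 357.278] [ 0.067 -0.577 -0.044] 0.0
2.0 225 0.8 [717.462 215.889 357.278] [ 0.117 -0.339  0.344] 0.0
2.0 225 1.0 [717.462 215.889 357.278] [ 0.215 -0.079  0.706] 0.0
```

jog_arm --motion '[[0, [0, 0, 0], [0, 0, 0]], [0, [0, 0, 0], [0, 0, 0]], [0, [0, 0, 0], [0, 0, 0]], [0, [0, 0, -0.5], [0, 0, 0]], [0, [0, 0, -2], [0, 0, 0]], [0, [0, 0, -4], [0, 0, 0]], [0, [0, 0, -7], [0, 0, 0]], [0, [0, 0, -9], [0, 0, 0]]]'

```text
time_s: 8.53
tool_pos: [602.1, 196.8, 315.5]
tcp_rot: [[-0.206, 0.894, -0.398], [0.979, 0.187, -0.086], [-0.002, -0.407, -0.913]]
contact_force: [0.3, -0.4, -0.4]
gripper_width: 1.004
```

```bash
python3 - <<'E'
from h import *
o=r.get_obs();print(o["contact_force"],o["gripper_width"])
p,d=r.snapshot("side")
cv2.imwrite("pics/s5.png",cv2.resize(p[100:350,60:330],None,fx=2.4,fy=2.4,interpolation=cv2.INTER_CUBIC))
P=.7
C=cR(case);z=C@[np.cos(P),0,-np.sin(P)];R=Rtool(z,C[:,1])
to(pl(case,[-60,0,440])[0],R); to(pl(case,[-180,0,320])[0],R)
E
```

```text
[ 0.288 -0.445 -0.36 ] 1.0039119765863174
shift cm [ -0.27  -10.622  -8.796] turn [-1.292 -0.     0.015] | tcp [599.756 196.008 318.242] q [0.299 0.851 0.977 2.117 0.035 1.656] t 8.5833
shift cm [ -0.079 -16.671   7.059] turn [-1.292 -0.     0.015] | tcp [599.756 196.008 318.242] q [0.299 0.851 0.977 2.117 0.035 1.656] t 8.5833
```

View pics/s5.png

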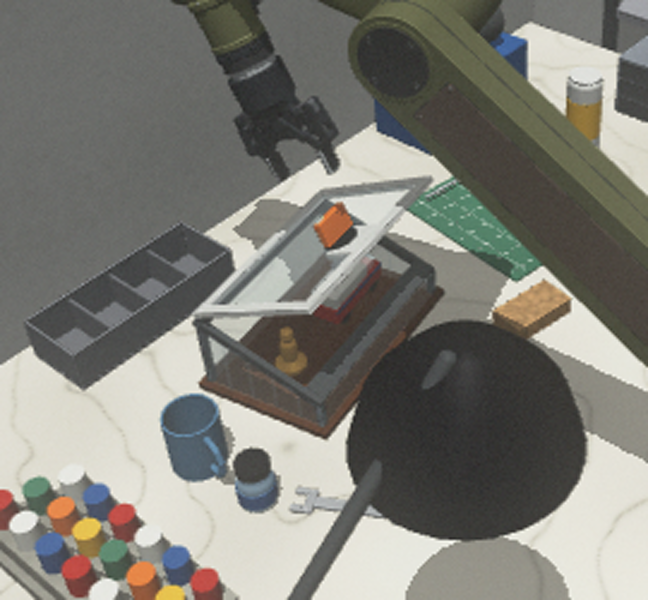

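The lid stays at about 0.8 rad with the knob free. Next I go up and over to the front of the lid, closing the fingers on the way.

jog_arm --motion '[[0, [0, -2, -4], [-0.12, 0, 0]], [0, [0, -5, -7], [-0.24, 0, 0]], [0, [0, -8, -8], [-0.36, 0, 0]], [0.5, [-0.2, -10.6, -8.8], [-0.48, 0, 0]], [1, [-0.2, -10.6, -8.8], [-0.6, 0, 0]], [1, [-0.2, -10.6, -8.8], [-0.72, 0, 0]], [1, [-0.2, -13, -5], [-0.84, 0, 0]], [1, [-0.2, -15, -3], [-0.96, 0, 0.01]]]'

```text
time_s: 9.25
tool_pos: [487.3, 170.6, 410.4]
tcp_rot: [[-0.199, 0.87, 0.45], [0.98, 0.179, 0.089], [-0.003, 0.459, -0.888]]
contact_force: [-0.7, 0.8, 0.2]
gripper_width: 0.3
```

```bash
python3 - <<'E'
from h import *
P=.7
C=cR(case);z=C@[np.cos(P),0,-np.sin(P)];R=Rtool(z,C[:,1])
to(pl(case,[-180,0,320])[0],R)
th=.8
E=HX+lid(th)@[-225,0,0.]; print(E)
# target: tip 25mm past front edge with 25 mm axis clearance perpendicular (below) 
y=np.array([np.sin(P),0,np.cos(P)]);zz=np.array([np.cos(P),0,-np.sin(P)])
T=E-25*y+5*zz   # tcp
print(T); to(pl(case,T)[0],R,off=0)
to(pl(case,T-60*zz-40*y)[0],R,off=0)
E
```

```text
shift cm [ 0.081 -9.903  4.841] turn [-0.394 -0.002  0.007] | tcp [487.332 170.602 410.396] q [ 0.388 -0.113 -0.265  0.95  -0.088  1.736] t 9.25
[-102.509    0.     231.056]
[-114.79     0.     208.714]
shift cm [ 0.074 -9.102 17.998] turn [-0.394 -0.002  0.007] | tcp [487.332 170.602 410.396] q [ 0.388 -0.113 -0.265  0.95  -0.088  1.736] t 9.25
shift cm [  0.12  -15.098  13.993] turn [-0.394 -0.002  0.007] | tcp [487.332 170.602 410.396] q [ 0.388 -0.113 -0.265  0.95  -0.088  1.736] t 9.25
```

jog_arm --motion '[[1, [0.1, -4, 1], [-0.12, 0, 0]], [1, [0.1, -8, 2], [-0.24, 0, 0]], [1, [0.1, -12, 5], [-0.36, 0, 0]], [1, [0.1, -15, 9], [-0.394, 0, 0]], [1, [0.1, -15.1, 14], [-0.394, 0, 0]], [1, [0.1, -15.1, 14], [-0.394, 0, 0]], [1, [0.1, -15.1, 14], [-0.394, 0, 0]]]'

```text
time_s: 9.83
tool_pos: [411.7, 153.6, 209.3]
tcp_rot: [[-0.201, 0.642, 0.739], [0.98, 0.138, 0.147], [-0.007, 0.754, -0.657]]
contact_force: [-1.1, -0.9, 0.8]
gripper_width: 0.0
```

```bash
python3 - <<'E'
from h import *
P=.7
C=cR(case);z=C@[np.cos(P),0,-np.sin(P)];R=Rtool(z,C[:,1])
E=HX+lid(.8)@[-225,0,0.]
y=np.array([np.sin(P),0,np.cos(P)]);zz=np.array([np.cos(P),0,-np.sin(P)])
to(pl(case,E-25*y+5*zz)[0],R,off=0)
p,d=r.snapshot("side")
cv2.imwrite("pics/s6.png",cv2.resize(p[100:350,60:330],None,fx=2.4,fy=2.4,interpolation=cv2.INTER_CUBIC))
E
```

```text
shift cm [0.147 5.163 6.005] turn [-0.017 -0.002  0.011] | tcp [411.749 153.629 209.251] q [ 0.521 -0.25  -1.207 -0.214 -0.243  1.779] t 9.8333
```

View pics/s6.png

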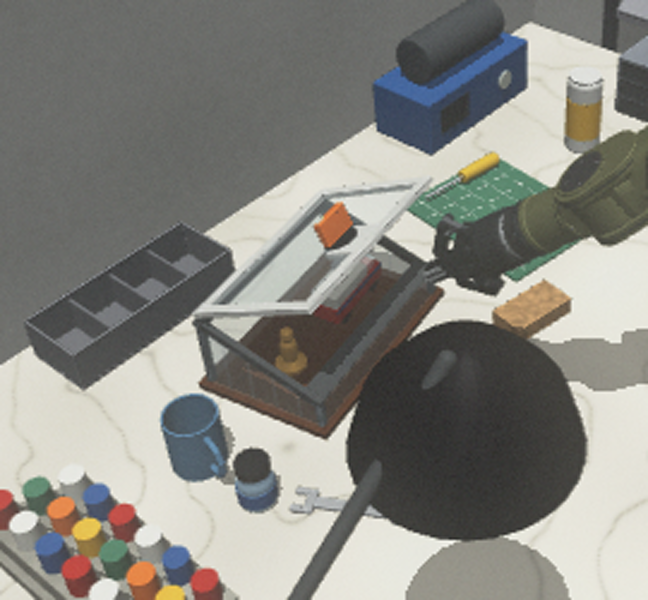

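```bash
cat > push.py <<'E'
from h import *
P=.7
C=cR(case);R=Rtool(C@[np.cos(P),0,-np.sin(P)],C[:,1])
y=np.array([np.sin(P),0,np.cos(P)]);zz=np.array([np.cos(P),0,-np.sin(P)])
def tcp(th):
    E=HX+lid(th)@[-225,0,0.]; D=HX+lid(th)@[-193,0,0.]
    a=E-14.5*y+10*zz; b=D-14.5*y-22*zz
    # choose the deeper of both: the one such that contact holds
    return pl(case,a if th<1.05 else b)[0]
if __name__=="__main__":
    o=r.get_obs();R0=o["tcp_rot"];print(o["tool_pos"],o["contact_force"],o["joint_pos"])
    print("turn",Ro.from_matrix(R0.T@R).as_rotvec())
    for th in np.arange(.8,2.04,.1): print(round(th,2),R0.T@(tcp(th)-o["tool_pos"])/10)
E
python3 push.py
```

```text
[411.241 153.211 206.786] [-1.763  0.047 -3.032] [ 0.521 -0.245 -1.208 -0.214 -0.243  1.779]
turn [-0.022 -0.001  0.012]
0.8 [0.164 6.478 6.336]
0.9 [0.138 8.673 5.843]
1.0 [ 0.111 10.905  5.571]
1.1 [ 0.086 12.991  5.524]
1.2 [ 0.062 14.914  5.676]
1.3 [ 0.039 16.812  6.02 ]
1.4 [ 0.016 18.666  6.551]
1.5 [-0.006 20.458  7.265]
1.6 [-0.027 22.17   8.154]
1.7 [-0.047 23.785  9.21 ]
1.8 [-0.066 25.286 10.421]
1.9 [-0.083 26.659 11.777]
2.0 [-0.099 27.889 13.262]
```

jog_arm --motion '[[1, [0.1, 1.5, 2], [-0.017, 0, 0.01]], [1, [0.1, 3.5, 4], [-0.017, 0, 0.01]], [1, [0.1, 4.5, 6], [-0.017, 0, 0.01]], [1, [0.1, 5, 6.5], [-0.017, 0, 0.01]], [1, [0.1, 5, 6.5], [-0.017, 0, 0.01]]]'

```text
time_s: 10.3
tool_pos: [498.9, 174.2, 212.1]
tcp_rot: [[-0.193, 0.627, 0.755], [0.981, 0.121, 0.15], [0.003, 0.77, -0.639]]
contact_force: [-0.2, 1.1, 1.1]
gripper_width: 0.004
```

```bash
python3 push.py; python3 - <<'E'
from h import *
p,d=r.snapshot("side")
cv2.imwrite("pics/s7.png",cv2.resize(p[130:300,100:330],None,fx=3.4,fy=3.4,interpolation=cv2.INTER_CUBIC))
E
```

```text
[498.917 174.241 212.119] [-0.217  1.139  1.063] [ 0.441 -0.063 -1.107 -0.336 -0.188  1.733]
turn [ 0.007 -0.002 -0.002]
0.8 [-0.127  0.125 -0.07 ]
0.9 [-0.121  2.333 -0.498]
1.0 [-0.116  4.573 -0.704]
1.1 [-0.111  6.659 -0.691]
1.2 [-0.107  8.577 -0.483]
1.3 [-0.104 10.464 -0.084]
1.4 [-0.101 12.302  0.502]
1.5 [-0.099 14.073  1.268]
1.6 [-0.097 15.758  2.207]
1.7 [-0.096 17.341  3.309]
1.8 [-0.095 18.807  4.564]
1.9 [-0.095 20.139  5.959]
2.0 [-0.096 21.326  7.48 ]
```

View pics/s7.png

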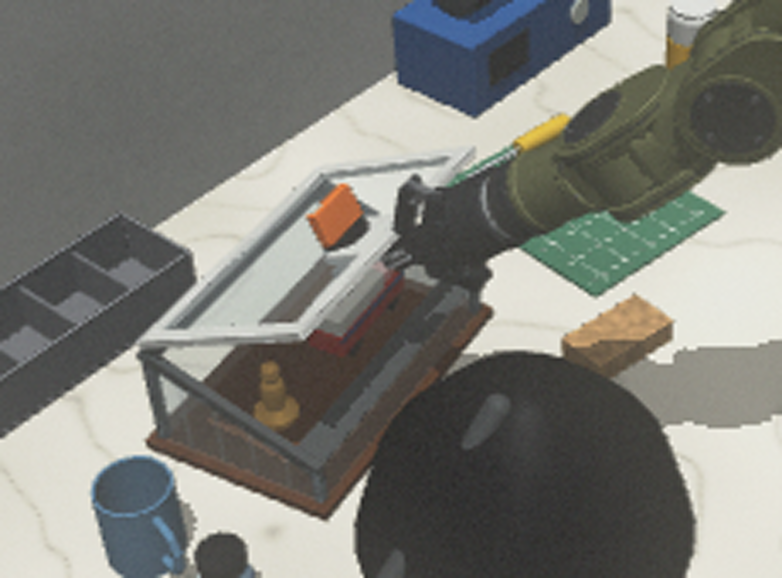

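The fingers are under the front edge. Pushing up along the arc.

jog_arm --motion '[[1, [0, 1.2, -0.6], [0, 0, 0]], [1, [0, 2.3, -0.9], [0, 0, 0]], [1, [0, 3.4, -1.1], [0, 0, 0]], [1, [0, 4.5, -1.2], [0, 0, 0]], [1, [0, 5.6, -1.2], [0, 0, 0]], [1, [0, 6.7, -1.2], [0, 0, 0]]]'

```text
time_s: 10.85
tool_pos: [528.5, 179.9, 270.0]
tcp_rot: [[-0.194, 0.629, 0.753], [0.981, 0.123, 0.15], [0.002, 0.767, -0.641]]
contact_force: [-1.9, -0.8, -3.6]
gripper_width: 0.002
```

```bash
python3 push.py; python3 - <<'E'
from h import *
p,d=r.snapshot("side")
cv2.imwrite("pics/s8.png",cv2.resize(p[130:300,100:330],None,fx=3.4,fy=3.4,interpolation=cv2.INTER_CUBIC))
E
```

```text
[528.496 179.853 270.038] [-1.942 -0.787 -3.607] [ 0.418 -0.117 -0.939 -0.114 -0.169  1.717]
turn [ 0.004 -0.003 -0.001]
0.8 [-0.116 -6.25   1.333]
0.9 [-0.113 -4.044  0.897]
1.0 [-0.111 -1.805  0.683]
1.1 [-0.109  0.281  0.69 ]
1.2 [-0.108  2.2    0.892]
1.3 [-0.107  4.088  1.284]
1.4 [-0.107  5.929  1.864]
1.5 [-0.108  7.702  2.624]
1.6 [-0.109  9.39   3.557]
1.7 [-0.11  10.977  4.654]
1.8 [-0.112 12.446  5.904]
1.9 [-0.114 13.784  7.295]
2.0 [-0.117 14.975  8.812]
```

View pics/s8.png

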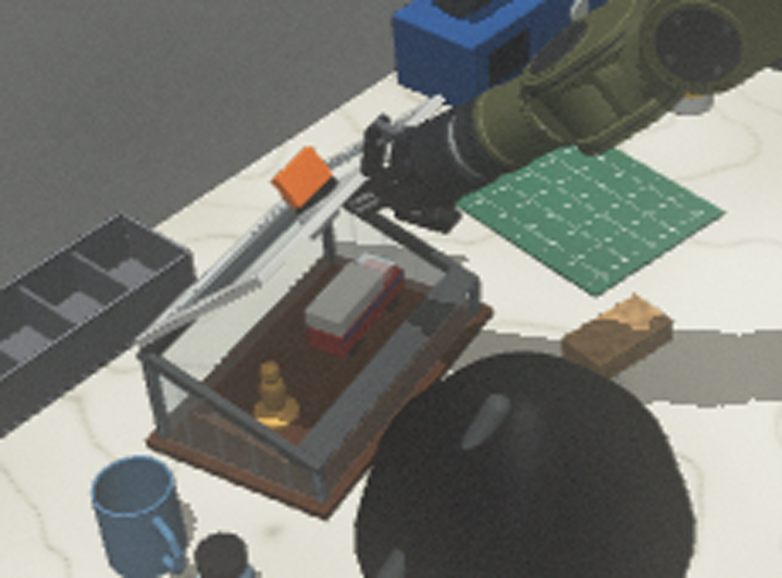

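jog_arm --motion '[[1, [0, 1.2, 0], [0, 0, 0]], [1, [0, 2.4, 0.2], [0, 0, 0]], [1, [0, 3.6, 0.6], [0, 0, 0]], [1, [0, 4.8, 1], [0, 0, 0]], [1, [0, 6, 1.5], [0, 0, 0]], [1, [0, 7, 1.9], [0, 0, 0]], [1, [0, 8, 2.4], [0, 0, 0]], [1, [0, 9, 3], [0, 0, 0]]]'

```text
time_s: 11.57
tool_pos: [609.4, 196.3, 322.8]
tcp_rot: [[-0.194, 0.626, 0.756], [0.981, 0.121, 0.152], [0.003, 0.771, -0.637]]
contact_force: [-4.4, -1.4, 1.0]
gripper_width: 0.002
```

```bash
python3 push.py
```

```text
[609.367 196.265 322.758] [-4.391 -1.449  1.043] [ 0.375 -0.033 -0.71   0.022 -0.136  1.688]
turn [ 0.009 -0.003 -0.002]
0.8 [ -0.181 -15.578  -1.701]
0.9 [ -0.175 -13.369  -2.126]
1.0 [ -0.171 -11.129  -2.328]
1.1 [-0.167 -9.043 -2.31 ]
1.2 [-0.164 -7.126 -2.098]
1.3 [-0.162 -5.239 -1.696]
1.4 [-0.161 -3.402 -1.107]
1.5 [-0.161 -1.633 -0.338]
1.6 [-0.161  0.051  0.604]
1.7 [-0.161  1.632  1.71 ]
1.8 [-0.163  3.095  2.968]
1.9 [-0.165  4.425  4.365]
2.0 [-0.168  5.609  5.888]
```

jog_arm --motion '[[1, [0, 0.9, 0.6], [0, 0, 0]], [1, [0, 1.8, 1.3], [0, 0, 0]], [1, [0, 2.7, 2.1], [0, 0, 0]], [1, [0, 3.5, 2.9], [0, 0, 0]], [1, [0, 4.2, 3.8], [0, 0, 0]], [1, [0, 4.9, 4.7], [0, 0, 0]], [1, [0, 5.5, 5.5], [0, 0, 0]], [1, [0, 5.5, 5.6], [0, 0, 0]]]'

```text
time_s: 12.23
tool_pos: [690.2, 212.3, 329.6]
tcp_rot: [[-0.194, 0.624, 0.757], [0.981, 0.12, 0.152], [0.004, 0.772, -0.636]]
contact_force: [0.4, 0.2, 0.4]
gripper_width: -0.004
```

```bash
python3 push.py|tail -4; python3 - <<'E'
from h import *
print(r.get_obs()["contact_force"])
p,d=r.snapshot("side")
cv2.imwrite("pics/s9.png",cv2.resize(p[80:300,60:330],None,fx=2.6,fy=2.6,interpolation=cv2.INTER_CUBIC))
E
```

```text
1.7 [-0.173 -4.134 -4.214]
1.8 [-0.173 -2.674 -2.953]
1.9 [-0.174 -1.347 -1.553]
2.0 [-0.176 -0.166 -0.028]
[0.449 0.208 0.402]
```

View pics/s9.png

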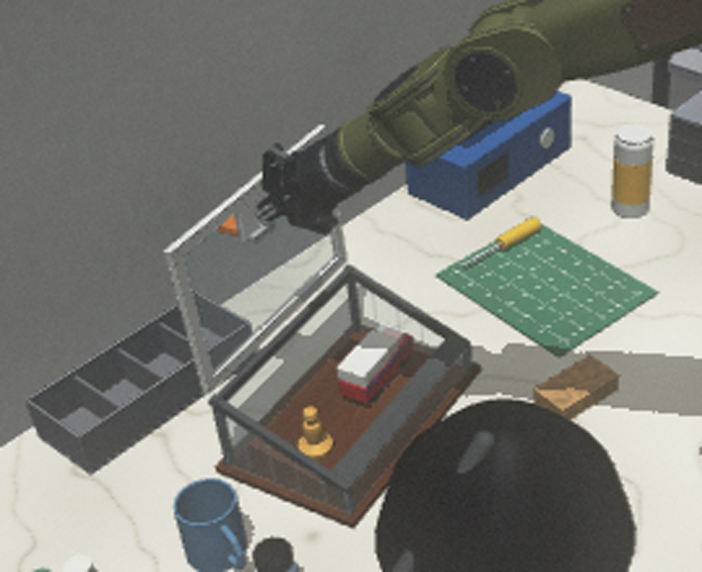

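The lid stands close to its stop. I'll back off, hover over the van, and measure both from there.

jog_arm --motion '[[1, [0, -1, -3], [0, 0, 0]], [1, [0, -3, -6.5], [0, 0, 0]], [1, [0, -5, -10], [0, 0, 0]], [1, [0, -6, -13], [0, 0, 0]], [0, [0, -6, -14], [0.12, 0, 0]], [0, [0, -6, -14], [0.24, 0, 0]], [0, [0, -6, -14], [0.36, 0, 0]], [0, [0, -6, -14], [0.48, 0, 0]]]'

```text
time_s: 12.95
tool_pos: [542.9, 183.0, 373.5]
tcp_rot: [[-0.194, 0.892, 0.408], [0.981, 0.175, 0.085], [0.004, 0.416, -0.909]]
contact_force: [1.4, 0.6, -0.6]
gripper_width: 0.563
```

```bash
python3 - <<'E'
from h import *
o=r.get_obs();print(o["tool_pos"],o["gripper_width"],o["joint_pos"])
for n in("side","top"):
    p,d=r.snapshot(n);np.save(n+"_p1.npy",p);np.save(n+"_d1.npy",d)
p=np.load("top_p1.npy")
cv2.imwrite("pics/t10.png",cv2.resize(p[90:232,115:270],None,fx=4,fy=4,interpolation=cv2.INTER_CUBIC))
p=np.load("side_p1.npy")
cv2.imwrite("pics/s10.png",cv2.resize(p[100:300,100:300],None,fx=3,fy=3,interpolation=cv2.INTER_CUBIC))
E
```

```text
[542.905 183.024 373.501] 0.5630281724480953 [ 0.358  0.019 -0.215  0.912 -0.064  1.721]
```

View pics/t10.png

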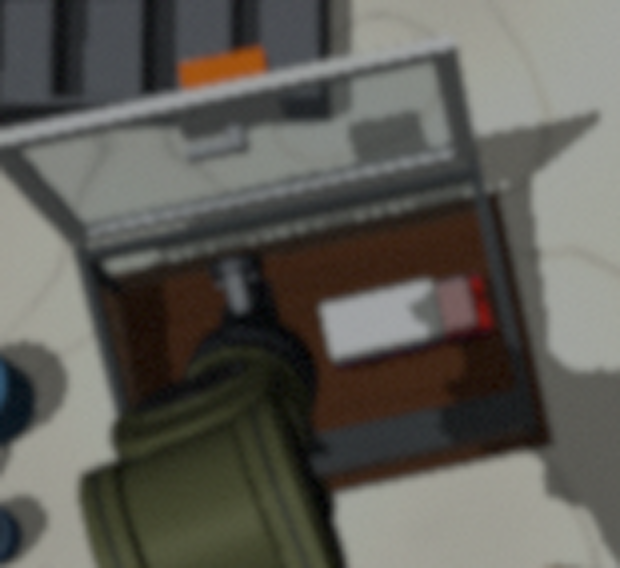

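View pics/s10.png

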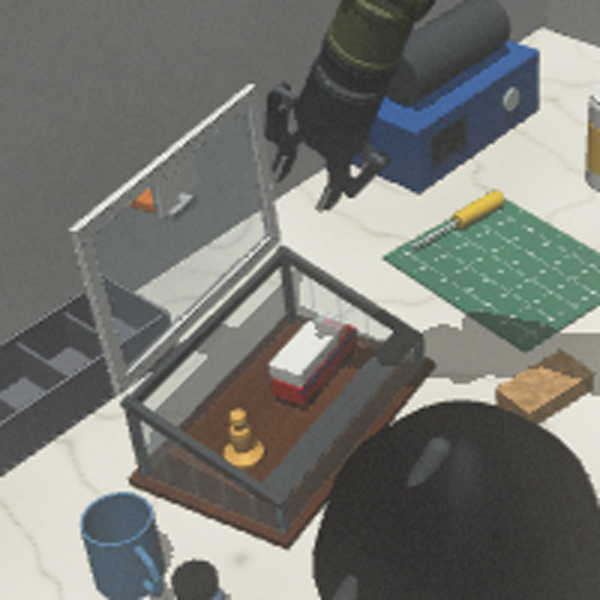

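```bash
python3 - <<'E'
from h import *
for th in(1.7,1.8,1.9,2.0):
    print(th,proj("top",[lidpt(th,[-225,-160,10]),lidpt(th,[-225,-160,0])]).ravel(),proj("side",[lidpt(th,[-225,-160,5]),lidpt(th,[-225,160,5])]).ravel())
z=lambda a:np.array(a)/4.+[115,90]-.4
P=np.array([[23,65,65],[23,-27,65],[-23,-27,65],[-23,65,65],[23,-65,42],[-23,-65,42]])
v,e=fit("top",P,z([[320,303],[432,278],[447,337],[333,362],[486,275],[494,328]]),[624,120,.2],12);print(v,e,van)
R=Rtool([0,0,-1],[-np.sin(v[2]),np.cos(v[2]),0])
g=pl(v,[0,0,40],12)[0]; to(g+[0,0,150],R); to(g,R)
# side depth/overlay check
im=cv2.resize(np.load("side_p1.npy")[180:260,160:240],None,fx=7,fy=7,interpolation=cv2.INTER_CUBIC)
dl=lambda X:cv2.polylines(im,[((proj("side",X)+.4-[160,180])*7).astype(int)],True,(255,0,255),1)
dl(pl(v,P[:4],12));dl(pl(v,[[23,65,42],[23,-65,42],[-23,-65,42],[-23,65,42]],12))
cv2.imwrite("pics/ov2.png",im)
np.savez("pose.npz",case=case,van=v,mat=mat)
E
```

```text
1.7 [233.644 119.693 234.479 123.444] [198.667 131.9   140.529 181.959]
1.8 [231.782 111.366 232.608 115.059] [193.141 129.619 134.403 179.107]
1.9 [229.965 103.281 230.77  106.861] [187.671 127.905 128.409 176.863]
2.0 [228.219  95.557 228.991  98.971] [182.326 126.771 122.622 175.246]
[624.877 120.065   0.2  ] [[ 0.17   0.414]
 [ 0.556  0.237]
 [-0.079 -0.658]
 [-0.089 -0.428]
 [-0.845  0.03 ]
 [ 0.277  0.421]] [624.522 120.885   0.203]
shift cm [-7.83  -1.257 17.891] turn [ 0.431 -0.002 -0.006] | tcp [547.732 184.067 373.074] q [ 0.358  0.026 -0.209  0.909 -0.065  1.721] t 13.05
shift cm [-7.883 -7.523 31.519] turn [ 0.431 -0.002 -0.006] | tcp [547.732 184.067 373.074] q [ 0.358  0.026 -0.209  0.909 -0.065  1.721] t 13.05
```

View pics/ov2.png

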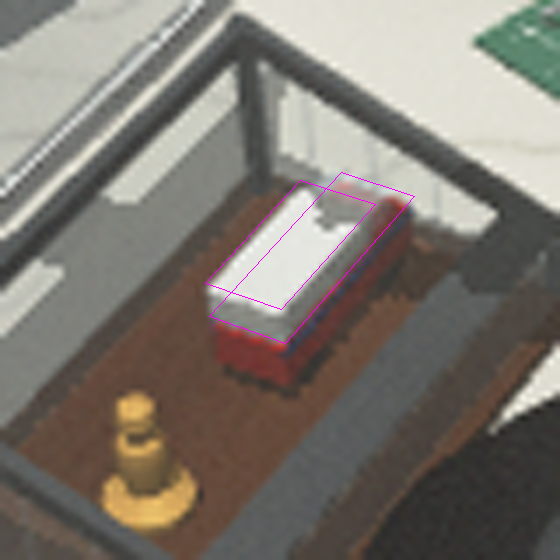

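The lid measures about 1.95 rad in both cameras, and the van pose agrees between them. Moving to hover over the van.

jog_arm --motion '[[0, [-2, -1.3, 2], [0.12, 0, 0]], [0, [-5, -1.3, 4], [0.24, 0, 0]], [0, [-7.8, -1.3, 7], [0.36, 0, 0]], [0, [-7.8, -1.3, 11], [0.431, 0, 0]], [0, [-7.8, -1.3, 15], [0.431, 0, 0]], [0, [-7.8, -1.3, 17.9], [0.431, 0, 0]], [0, [-7.8, -1.3, 17.9], [0.431, 0, 0]]]'

```text
time_s: 13.63
tool_pos: [619.9, 119.1, 195.0]
tcp_rot: [[-0.194, 0.981, -0.008], [0.981, 0.194, 0.002], [0.003, -0.007, -1.0]]
contact_force: [-0.7, 0.3, -1.2]
gripper_width: 1.002
```

```bash
python3 - <<'E'
from h import *
v=van
R=Rtool([0,0,-1],[-np.sin(v[2]),np.cos(v[2]),0])
g=pl(v,[0,0,40],12)[0]; to(g,R)
p,d=r.snapshot("side")
cv2.imwrite("pics/s11.png",cv2.resize(p[120:280,120:280],None,fx=3.6,fy=3.6,interpolation=cv2.INTER_CUBIC))
p,d=r.snapshot("top")
cv2.imwrite("pics/t11.png",cv2.resize(p[90:232,115:270],None,fx=4,fy=4,interpolation=cv2.INTER_CUBIC))
E
```

```text
shift cm [-0.044  0.606 13.994] turn [-0.007 -0.003 -0.005] | tcp [619.948 119.057 194.984] q [0.188 0.474 0.037 1.141 0.003 1.564] t 13.6333
```

View pics/s11.png

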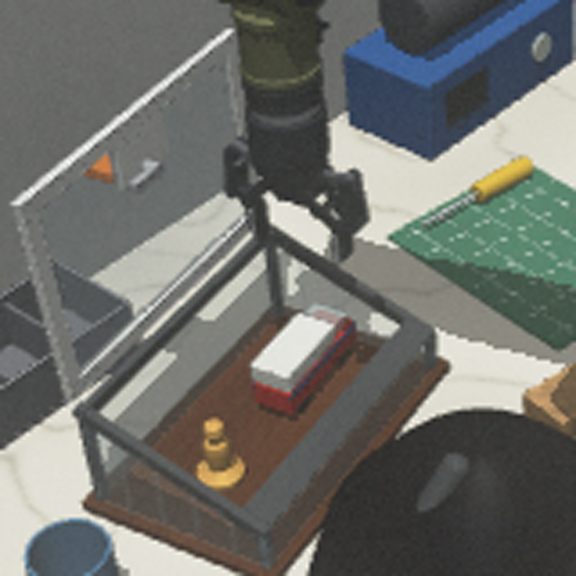

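jog_arm --motion '[[0, [0, 0.3, 3], [-0.007, 0, 0]], [0, [0, 0.5, 5], [-0.007, 0, 0]], [0, [0, 0.5, 7], [-0.007, 0, 0]], [0, [0, 0.5, 9], [-0.007, 0, 0]], [0, [0, 0.5, 10], [-0.007, 0, 0]], [0, [0, 0.5, 10], [-0.007, 0, 0]]]'

```text
time_s: 14.23
tool_pos: [625.3, 121.0, 103.9]
tcp_rot: [[-0.194, 0.981, 0.007], [0.981, 0.194, 0.005], [0.004, 0.008, -1.0]]
contact_force: [-0.3, -0.6, -0.7]
gripper_width: 0.997
```

jog_arm --motion '[[0, [0, 0, 1.5], [0, 0, 0]], [0, [0, 0, 3], [0, 0, 0]], [0, [0, 0, 4], [0, 0, 0]], [0, [0, 0, 4], [0, 0, 0]], [0, [0, 0, 4], [0, 0, 0]]]'

```text
time_s: 14.65
tool_pos: [627.2, 121.4, 64.9]
tcp_rot: [[-0.194, 0.981, 0.009], [0.981, 0.194, 0.005], [0.004, 0.01, -1.0]]
contact_force: [-0.5, -0.3, 0.5]
gripper_width: 1.001
```

```bash
python3 - <<'E'
from h import *
v=van
R=Rtool([0,0,-1],[-np.sin(v[2]),np.cos(v[2]),0])
g=pl(v,[0,0,40],12)[0]; to(g,R)
p,d=r.snapshot("side")
cv2.imwrite("pics/s12.png",cv2.resize(p[120:280,120:280],None,fx=3.6,fy=3.6,interpolation=cv2.INTER_CUBIC))
E
```

```text
shift cm [-0.089 -0.268  0.988] turn [ 0.01  -0.004 -0.004] | tcp [627.246 121.403  64.906] q [ 0.189  0.571 -0.157  0.833  0.004  1.565] t 14.65
```

View pics/s12.png

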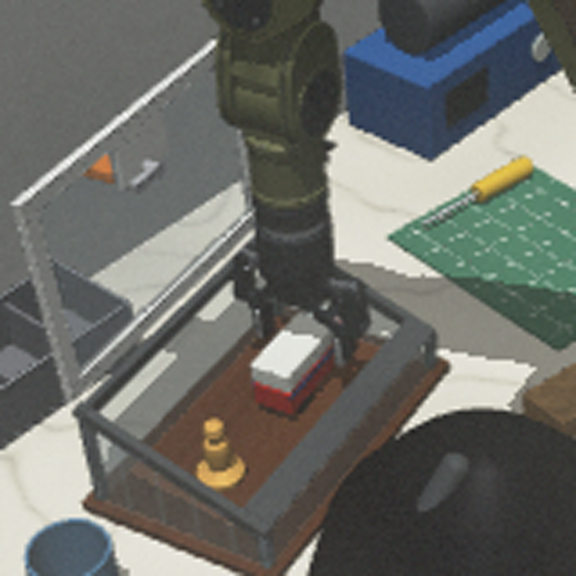

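jog_arm --motion '[[0, [-0.1, -0.27, 0.5], [0.01, 0, 0]], [0, [-0.1, -0.27, 1], [0.01, 0, 0]], [0.2, [-0.1, -0.27, 1], [0.01, 0, 0]], [0.4, [-0.1, -0.27, 1], [0.01, 0, 0]], [0.6, [-0.1, -0.27, 1], [0.01, 0, 0]], [0.8, [-0.1, -0.27, 1], [0.01, 0, 0]], [0.8, [-0.1, -0.27, 1], [0.01, 0, 0]], [0.8, [-0.1, -0.27, 1], [0.01, 0, 0]]]' --newtons 45

```text
time_s: 15.37
tool_pos: [625.5, 120.0, 54.3]
tcp_rot: [[-0.194, 0.981, -0.0], [0.981, 0.194, 0.004], [0.004, 0.001, -1.0]]
contact_force: [1.4, 0.5, 1.2]
gripper_width: 0.533
```

jog_arm --motion '[[0.8, [0, 0, 0], [0, 0, 0]], [0.8, [0, 0, -0.5], [0, 0, 0]], [0.8, [0, 0, -1], [0, 0, 0]], [0.8, [0, 0, -2], [0, 0, 0]], [0.8, [0, 0, -2], [0, 0, 0]]]'

```text
time_s: 15.78
tool_pos: [625.5, 120.0, 75.8]
tcp_rot: [[-0.194, 0.981, 0.0], [0.981, 0.194, 0.004], [0.004, 0.001, -1.0]]
contact_force: [1.0, 0.6, -1.9]
gripper_width: 0.534
```

```bash
python3 - <<'E'
from h import *
o=r.get_obs();print(o["contact_force"],o["moment"],o["gripper_width"])
p,d=r.snapshot("side")
cv2.imwrite("pics/s13.png",cv2.resize(p[120:280,120:280],None,fx=3.6,fy=3.6,interpolation=cv2.INTER_CUBIC))
E
```

```text
[ 1.001  0.643 -1.936] [-0.017 -0.083 -0.03 ] 0.53447882177565
```

View pics/s13.png

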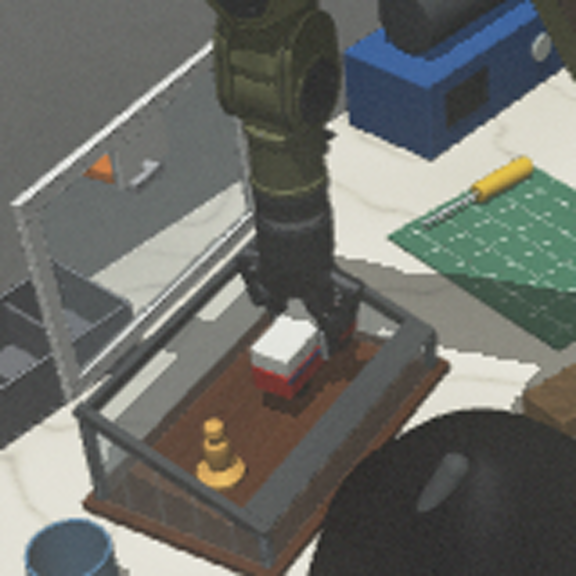

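jog_arm --motion '[[0.8, [0, 0, -3], [0, 0, 0]], [0.8, [0, 0, -6], [0, 0, 0]], [0.8, [0, 0, -9], [0, 0, 0]], [0.8, [0, 0, -12], [0, 0, 0]], [0.8, [0, 0, -15], [0, 0, 0]], [0.8, [0, 0, -16], [0, 0, 0]], [0.8, [0, 0, -16], [0, 0, 0]]]'

```text
time_s: 16.42
tool_pos: [626.9, 119.6, 237.1]
tcp_rot: [[-0.194, 0.981, 0.005], [0.981, 0.194, 0.005], [0.004, 0.006, -1.0]]
contact_force: [0.8, 0.6, -2.9]
gripper_width: 0.528
```

```bash
python3 - <<'E'
from h import *
m=mat
R=Rtool([0,0,-1],[-np.sin(m[2]),np.cos(m[2]),0])
g=pl(m,[-30,0,0])[0]; to(g+[0,0,200],R,off=0)
print(r.get_obs()["gripper_width"])
E
```

```text
shift cm [-30.654 -14.094   3.522] turn [ 0.005 -0.005  0.335] | tcp [626.898 119.608 237.132] q [0.187 0.46  0.123 1.229 0.004 1.562] t 16.4167
0.5279265354349153
```

jog_arm --motion '[[0.8, [-2, -1, 0], [0, 0, 0.03]], [0.8, [-5, -2.5, 0], [0, 0, 0.08]], [0.8, [-9, -4, 0], [0, 0, 0.13]], [0.8, [-13, -6, 0], [0, 0, 0.18]], [0.8, [-17, -8, 0], [0, 0, 0.23]], [0.8, [-21, -10, 0], [0, 0, 0.28]], [0.8, [-25, -11.5, 0.5], [0, 0, 0.31]], [0.8, [-28, -13, 1], [0, 0, 0.335]]]'

```text
time_s: 17.08
tool_pos: [551.2, -178.6, 221.1]
tcp_rot: [[0.141, 0.99, -0.004], [0.99, -0.14, 0.004], [0.004, -0.005, -1.0]]
contact_force: [0.4, 0.6, -2.5]
gripper_width: 0.534
```

jog_arm --motion '[[0.8, [-1, -0.5, 0.5], [0, 0, 0]], [0.8, [-1, -0.5, 0.5], [0, 0, 0]], [0.8, [-1, -0.5, 0.5], [0, 0, 0]]]'

```text
time_s: 17.33
tool_pos: [544.7, -186.1, 216.0]
tcp_rot: [[0.141, 0.99, -0.006], [0.99, -0.141, 0.006], [0.005, -0.007, -1.0]]
contact_force: [0.7, 0.3, -2.2]
gripper_width: 0.531
```

```bash
python3 - <<'E'
from h import *
m=mat
R=Rtool([0,0,-1],[-np.sin(m[2]),np.cos(m[2]),0])
g=pl(m,[-30,0,0])[0]; to(g+[0,0,46.3],R,off=0)
print(r.get_obs()["gripper_width"])
p,d=r.snapshot("side")
cv2.imwrite("pics/s14.png",cv2.resize(p[80:280,140:380],None,fx=3,fy=3,interpolation=cv2.INTER_CUBIC))
E
```

```text
shift cm [-2.226  0.784 16.956] turn [-0.007 -0.005 -0.001] | tcp [ 544.658 -186.126  216.018] q [-0.331  0.369 -0.078  1.132  0.004  1.381] t 17.3333
0.5309320628020572
```

View pics/s14.png

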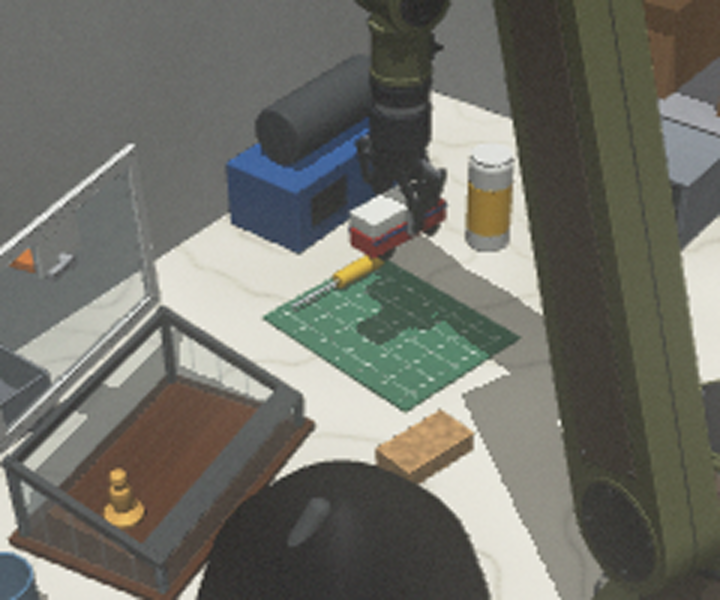

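The van is held level over the mat. Moving over the target and lowering.

jog_arm --motion '[[0.8, [-2.2, 0.8, 2], [-0.006, -0.005, 0]], [0.8, [-2.2, 0.8, 5], [-0.006, -0.005, 0]], [0.8, [-2.2, 0.8, 8], [-0.006, -0.005, 0]], [0.8, [-2.2, 0.8, 11], [-0.006, -0.005, 0]], [0.8, [-2.2, 0.8, 13.5], [-0.006, -0.005, 0]], [0.8, [-2.2, 0.8, 15], [-0.006, -0.005, 0]], [0.8, [-2.2, 0.8, 15], [-0.006, -0.005, 0]], [0.8, [-2.2, 0.8, 15], [-0.006, -0.005, 0]]]'

```text
time_s: 18.05
tool_pos: [550.8, -206.8, 67.5]
tcp_rot: [[0.137, 0.991, 0.001], [0.991, -0.137, -0.001], [-0.001, 0.002, -1.0]]
contact_force: [-0.1, -0.8, -2.5]
gripper_width: 0.532
```

```bash
python3 - <<'E'
from h import *
m=mat
R=Rtool([0,0,-1],[-np.sin(m[2]),np.cos(m[2]),0])
g=pl(m,[-30,0,0])[0]; to(g+[0,0,46.3],R,off=0)
print(r.get_obs()["contact_force"])
E
```

```text
shift cm [-0.181 -0.232  2.12 ] turn [0.002 0.001 0.003] | tcp [ 550.802 -206.782   67.503] q [-0.359  0.499 -0.284  0.786 -0.001  1.349] t 18.05
[-0.122 -0.821 -2.481]
```

jog_arm --motion '[[0.8, [-0.1, -0.1, 0.6], [0, 0, 0]], [0.8, [-0.1, -0.1, 1.1], [0, 0, 0]], [0.8, [-0.1, -0.1, 1.5], [0, 0, 0]], [0.8, [-0.1, -0.1, 1.8], [0, 0, 0]], [0.8, [-0.1, -0.1, 2], [0, 0, 0]], [0.8, [-0.1, -0.1, 2.1], [0, 0, 0]], [0.8, [-0.1, -0.1, 2.1], [0, 0, 0]]]'

```text
time_s: 18.63
tool_pos: [549.8, -209.7, 47.3]
tcp_rot: [[0.14, 0.99, 0.003], [0.99, -0.14, -0.002], [-0.002, 0.004, -1.0]]
contact_force: [-0.4, 0.2, -3.7]
gripper_width: 0.533
```

```bash
python3 - <<'E'
from h import *
o=r.get_obs();print(o["contact_force"],o["moment"],o["tool_pos"])
p,d=r.snapshot("side")
cv2.imwrite("pics/s15.png",cv2.resize(p[120:240,210:350],None,fx=5,fy=5,interpolation=cv2.INTER_CUBIC))
E
```

```text
[-0.388  0.23  -3.715] [-0.027 -0.02   0.025] [ 549.781 -209.666   47.253]
```

View pics/s15.png

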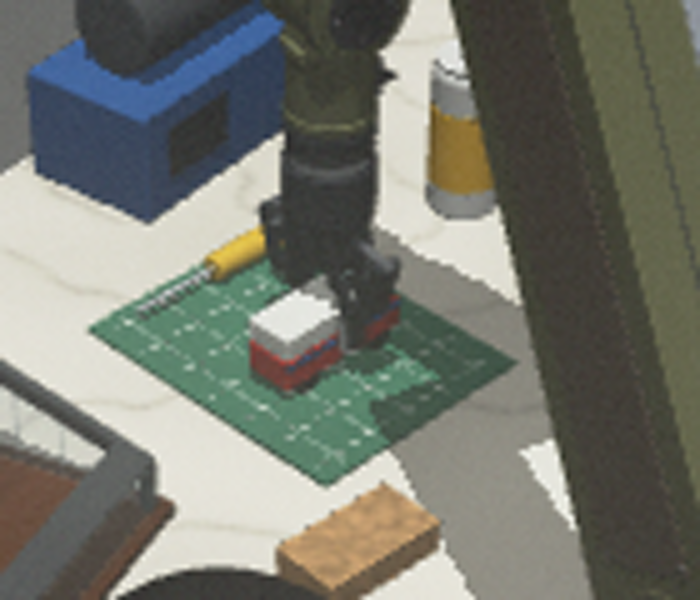

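jog_arm --motion '[[0.8, [0, 0, 0.1], [0, 0, 0]], [0.8, [0, 0, 0.1], [0, 0, 0]], [0.8, [0, 0, 0.1], [0, 0, 0]]]'

```text
time_s: 18.93
tool_pos: [550.2, -209.8, 46.6]
tcp_rot: [[0.139, 0.99, 0.004], [0.99, -0.139, -0.003], [-0.002, 0.004, -1.0]]
contact_force: [0.3, -0.1, -1.2]
gripper_width: 0.536
```

jog_arm --motion '[[0.8, [0, 0, 0.1], [0, 0, 0]], [0.8, [0, 0, 0.1], [0, 0, 0]], [0.8, [0, 0, 0.1], [0, 0, 0]]]'

```text
time_s: 19.18
tool_pos: [550.2, -209.8, 46.4]
tcp_rot: [[0.139, 0.99, 0.004], [0.99, -0.139, -0.003], [-0.002, 0.005, -1.0]]
contact_force: [-1.6, -0.5, 4.4]
gripper_width: 0.535
```

The wheels are down: z-force went positive at TCP 46.4 mm, against 46.3 expected. Releasing.

jog_arm --motion '[[0.4, [0, 0, -0.05], [0, 0, 0]], [0.3, [0, 0, -0.05], [0, 0, 0]], [0.2, [0, 0, -0.05], [0, 0, 0]], [0, [0, 0, -0.05], [0, 0, 0]], [0, [0, 0, -0.05], [0, 0, 0]], [0, [0, 0, -0.05], [0, 0, 0]], [0, [0, 0, -1], [0, 0, 0]], [0, [0, 0, -2.5], [0, 0, 0]]]'

```text
time_s: 19.85
tool_pos: [548.4, -209.0, 69.4]
tcp_rot: [[0.139, 0.99, -0.0], [0.99, -0.139, -0.001], [-0.001, 0.0, -1.0]]
contact_force: [0.3, -0.6, -0.1]
gripper_width: 1.001
```

jog_arm --motion '[[0, [0, 0, -3], [0, 0, 0]], [0, [0, 0, -6], [0, 0, 0]], [0, [0, 0, -9], [0, 0, 0]], [0, [0, 0, -12], [0, 0, 0]], [0, [-4, 0, -14], [0, 0, 0]], [0, [-8, -4, -14], [0, 0, 0]], [0, [-12, -8, -14], [0, 0, 0]], [0, [-12, -8, -14], [0, 0, 0]]]'

```text
time_s: 20.52
tool_pos: [451.8, -318.4, 211.7]
tcp_rot: [[0.14, 0.99, 0.004], [0.99, -0.14, -0.004], [-0.003, 0.005, -1.0]]
contact_force: [0.3, -0.5, 0.2]
gripper_width: 1.002
```

```bash
python3 - <<'E'
from h import *
p,d=r.snapshot("side");np.save("side_p2.npy",p)
cv2.imwrite("pics/s16.png",cv2.resize(p[80:330,60:360],None,fx=2.4,fy=2.4,interpolation=cv2.INTER_CUBIC))
p,d=r.snapshot("top");np.save("top_p2.npy",p)
cv2.imwrite("pics/t16.png",cv2.resize(p[80:270,80:440],None,fx=2.2,fy=2.2,interpolation=cv2.INTER_CUBIC))
E
```

```text
(no output)
```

View pics/s16.png

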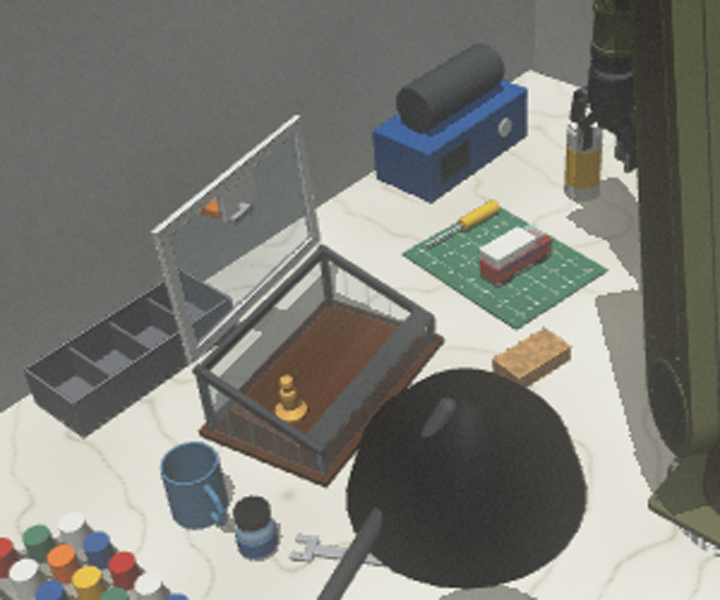

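View pics/t16.png

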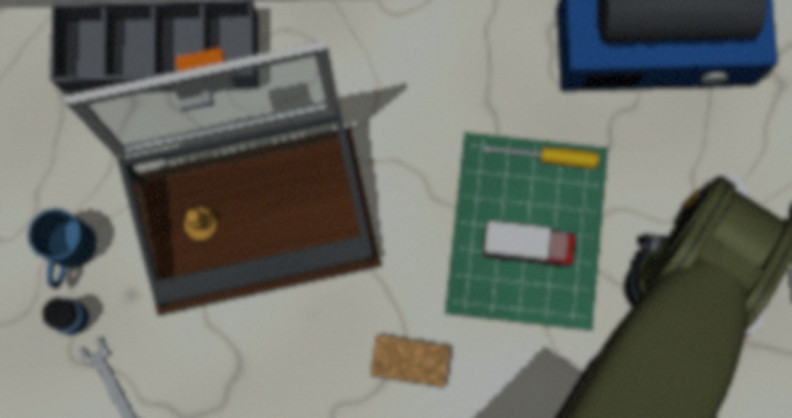

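The van stands upright inside the mat, at (485–575, 220–265) in the top crop. The lid's corner at (327,47) gives about 1.93 rad, and all the bystanders in view are in place.

```bash
python3 - <<'E'
from h import *
o=r.get_obs();print(o["contact_force"],o["time_s"],abs(o["joint_velocities"]).max())
P=np.array([[23,65,65],[23,-27,65],[-23,-27,65],[-23,65,65]])
z=lambda a:np.array(a)/2.2+[80,80]-.3
v,e=fit("top",P,z([[487,221],[550,226],[548,262],[484,256]]),[548,-208,-.14],4)
print(v,(cR(mat).T[:2,:2]@(v[:2]-mat[:2])),v[2]-mat[2],abs(e).max())
print(r.job_done())
E
```

```text
[ 0.198  1.185 -0.546] 20.6167 0.059784706184589295
[ 547.241 -207.495   -0.115] [-31.143   0.631] 0.024847937642847123 1.0132523959354387
the job is handed in; nothing more can be done
None
```

The van is out of the case and standing on its wheels on the green mat, and the lid is open. I handed the job in at about 20.6 s of the 72 s allowed; the system gives no verdict.

- **Latch:** It turned freely clockwise (seen from outside) through about 1.55 rad.
- **Lid:** I lifted it to about 0.8 rad by the knob, then pushed it back from under the front edge with closed fingers. Both cameras put it at about 1.95 rad after the push. A last look from the top camera gave about 1.93 rad.
- **Van:** I gripped it across its width with 45 N, carried it level and lowered it until the wheels took load, then opened the fingers. A last fit from the top camera puts it at about (-31, 1) mm in the mat frame, 0.025 rad off the mat's axis. That leaves nose and tail about 45 mm inside the mat's edges.
- **Everything else:** The figure, screwdriver, mug, blue-label jar, wrench and sanding block looked unmoved in the last pictures. I did not measure them. The spray can and red-label jar were partly or fully hidden by the arm in those pictures, though the arm never came near them at their height.
- **Robot:** It stood clear with no contact force beyond noise.

No check failed. The van's upright stance was judged from the pictures and from touchdown at 46.4 mm tool height (46.3 mm expected). I did not measure its tilt separately.

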